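Close the jar and check its seal with the spring probe

ROBOT

A 7-joint arm with a two-finger parallel gripper is mounted at the origin on a cart in front of the work surface, level with it; the furniture and walls round the work are solid. World frame = base frame: x ahead of the robot, y to its left, z up, the work surface at z = 0. Lengths are in m, angles in rad, forces in N, time in s.
With the tool pointing down it reaches from about 0.35 to 0.9 m from the base axis. Payload 7.2 kg.
Tool frame: the origin (TCP) lies at the very end of the fingers, on their centre line; the grasp point (between the pads) lies grip_point_offset behind it (grip_point_offset is the distance from the TCP to the grasp point, in m); x points along the fingers, y is the direction in which the jaws open and shut, and the axes are right-handed (so a half turn about x gives the same grasp; the last joint's range is limited). The gripper opens to 88 mm and grips with 3 to 60 N. Pads are 20 mm wide; open, the fingers measure 115 mm over their backs; the gripper's body (75 mm by 178 mm) begins 61 mm behind the grasp point.
Start: joints at [-1.374, 0.411, -0.013, 1.596, 0.006, 1.134, -0.082], TCP at [0.164, 0.603, 0.223] pointing down, gripper open.
Joint ranges: [-2.95, 2.95], [-0.29, 1.99], [-1.47, 1.44], [0.14, 2.54], [-1.03, 4.17], [0.13, 1.85], [-2.86, 2.86]. Speed limits (rad/s): [2.39, 2.39, 3.01, 3.01, 3.14, 3.14, 3.14].

INTERFACE

Orientations are given as a unit quaternion [w, x, y, z].
In Python, from cell import read_state, read_camera, camera_model, close_job, grip_point_offset gives the robot as it stands. The module is installed in compiled form; this text tells all that it offers.
- The arm moves only by the tool send_rows, never from a script. Its argument "series" is a list of rows, each a list of 4 numbers: the shift along the tool's x, y, z in mm, then the turn about the tool's x in rad. In form: [[x, y, z, roll], ...]. A call has 1 to 20 rows; each row is the pose to reach, as a shift and turn from the pose measured when the call began, along the tool's axes at that moment; what a row does not reach only later rows make up. A row lasts 1/12 s, in which the tool goes at most 41.7 mm and 7.16 degrees, less where a joint would pass 70% of its speed; a pose out of reach is approached as far as the arm can. A call with a gripper value outside its range is refused whole. "grip" is the gripper command: -1 is fully open, 1 is shut, values between are in proportion, set as the call begins (left out, the last holds). The fingers move at their own pace and stop on an object; "grip_force" is the grip in N (left out, the last holds). Time passes only in rows, so rows that repeat a pose let the fingers close. It gives the time, the measured TCP pose, the force and the opening at its end, in the units of the state.
- read_state(): the state, without advancing time (a new reading comes with each control period).
- read_camera(name): name is "scene" or "side" or "wrist"; returns (picture, depth): 384x512x3 uint8, red, green, blue; 384x512 float32, m along the optical axis (not along the pixel's ray), 0 where there is no reading.
- camera_model(name): a dict with "camera_matrix" (3x3 intrinsics, pixels), "extrinsics" (4x4, takes a point from camera to world coordinates). Camera axes: x right, y up, looking along -z (the intrinsics and any distortion apply to the point x, -y, -z); pixel columns grow to the right and rows downward; lengths in m; the calibration is good to about 2 mm. A picture is of the moment at which its call begins: read the wrist's pose just before it. camera_model takes no time and is no camera call; for the wrist camera it gives the pose at the moment of the call.
- close_job(): hands the job in, once; it reports no verdict.
The state is a dict: "time": time; "joint_positions": joint angles; "joint_velocities": joint speeds; "joint_torque": joint torques, N m; "tool_pos": TCP position; "tcp_rot": TCP orientation; "force": force on the tool from outside, world axes, zero at the start; "moment": the same for the moment, N m; "opening": opening from 0.0 (shut) to 1.0 (fully open).
Only numpy, scipy, OpenCV 4.12 (cv2) and the standard library are available. Lean on these libraries where they do the work, as an engineer would, in place of code of your own. Each camera call takes 0.05 s, during which the arm holds its last target.

TASK

Screw the white cap of the tilted amber jar clockwise until it is fully home, then take the orange test probe out of its black rest and hold its steel tip on the red dot on top of the cap, the probe square to the cap's top face, pressed lightly so that the spring tip is pushed about half-way in. Finish while still holding the probe there, steady and in the gripper: do not put it down or let go. Leave the two vials and the syringe where they are.

Things in the scene. Friction and masses are not known exactly. Their poses are not given: they have to be found in the camera images.
- jar_stand: Fixed grey inclined stand (base 120 x 96 x 14 mm) holding a fixed amber jar (60 mm wide). Origin: centre of the base's underside, on the table; z up, -x is its front, roughly toward the robot. The jar's axis leans 20 degrees (0.35 rad) from vertical toward the stand's -x side: its outward direction is (-0.343, 0, 0.939) in the stand's frame.
- jar_cap (a joint): Turn, in rad, of the white ribbed screw cap (46 mm diameter, 24 mm tall; bare neck 5 mm below it) about the jar's axis. 0 = closed, hard stop; positive = unscrewed, anticlockwise seen from above the cap. Starts 0.7 to 1.3; range 0 to 1.6. It never rises or comes off; friction 0.12 N m. Closed, the red line on its side meets the white line on the jar's shoulder, on the stand's -x side.
- cap_top (a point): Centre of the cap's flat top face (23 mm radius), on the turning axis; its z axis points straight out of the cap along the jar's axis; it turns with the cap. With the stand's base on the table it lies about 109 mm above the table, 7 mm to the -x side of the stand's origin.
- cap_spot (a point): Centre of the red dot (10 mm diameter) on the cap's top face, 11 mm from the face's centre along cap_top's own -x axis; it turns with the cap. Closed, it lies on the stand's -x (lower) side of the face.
- probe_rest: Fixed black block 56 x 56 x 70 mm on a steel foot plate (84 x 84 x 4 mm) with one vertical hole (20 mm diameter, 66 mm deep) in the middle of its top, in which the probe stands. Between rest and jar stand, nearer the robot, stands a balance 92 mm tall. Origin: centre of its underside, on the table.
- probe: Loose test probe, 0.1 kg, standing tip down in the rest. Origin: centre of its collar's underside, on the rest's top; z runs along the probe from tip to handle end. Black collar 30 mm wide, z 0 to 6 mm; orange square handle 20 x 20 mm, flats facing its x and y, z 6 to 82 mm (grip across two flats); steel barrel 14 mm wide, z 0 to -36 mm; thin spring tip below.
- probe_tip (a joint): How far the 6 mm wide round-ended steel tip is pushed into the probe, in m: 0 = fully out, 0.010 = fully in (hard stop). Spring: 1 N to start moving, then 0.4 N per mm (3 N half-way at 5 mm, 5 N fully in).
- tip_end (a point): Outermost point of the spring tip, on the probe's axis, 60 mm below the probe's origin when the tip is fully out.
- retort_stand: Fixed retort stand with a glass column 100 mm wide and 300 mm tall (rod 590 mm) at the back right; origin at the centre of its 150 x 180 mm foot. The column reaches from 50 mm before to 50 mm behind the origin (x) and from 20 mm to its right to 130 mm to its left (y): swing round in front of it, drawn back toward the robot, when crossing the table.
- vial_dark: Glass vial with a dark screw cap, 24 mm diameter, 54 mm tall, standing loose beside the jar stand; origin at the centre of its underside. Leave alone.
- vial_white: Glass vial with a white screw cap, 24 mm diameter, 54 mm tall, standing loose on the other side of the jar stand; origin at the centre of its underside. Leave alone.
- syringe: Plastic syringe, 30 x 113 x 17 mm, lying loose beside the probe rest, long along its y; origin at the centre of its underside. Leave alone.
There are look-alikes about, which are no part of the job. What is shaped like the probe but blue is not meant.

How it is judged:
On the way, in this order (a step that is already met when the one before it is completed fails the run):
1. the cap is screwed fully home (value of joint jar_cap below 0.09 rad), for 0.2 s.
2. the probe is lifted clear of its rest in the gripper (height (world z) of tip_end above 0.08 m and contact force between the fingers and probe above 1 N), for 0.2 s.
At the end, for the whole second after the job is handed in: Cap within 0.09 rad of closed; the gripper holds the probe still, clear of its rest, tip end within 6 mm of the red dot's centre, axis within 0.16 rad (9 degrees) of square to the cap face, spring tip 2 to 8 mm in, pressing the cap with 0.5 to 8 N (value of joint jar_cap below 0.09 rad and distance between tip_end and cap_spot below 0.006 m and angle between the z axis of probe and the z axis of cap_top, either way round below 0.16 rad and value of joint probe_tip between 0.002 and 0.008 m and contact force between probe and jar_stand between 0.5 and 8 N and contact force between the fingers and probe above 1 N and contact force between probe and probe_rest below 0.05 N and linear speed of probe below 0.02 m/s); the arm keeps its last pose, push and grip.
It fails at once if the probe is pressed hard against the jar or its stand (over 15 N) (contact force between probe and jar_stand above 15 N).
It fails at once if the dark-capped vial is moved more than 20 mm (distance of vial_dark from where it was at the start of the episode above 0.02 m).
It fails at once if the white-capped vial is moved more than 20 mm (distance of vial_white from where it was at the start of the episode above 0.02 m).
It fails at once if the syringe is moved more than 20 mm (distance of syringe from where it was at the start of the episode above 0.02 m).
It also fails if it takes over 61 s, if anything falls off the work surface, if the arm or the gripper's body presses on something with over 40 N, if the wrist force passes 120 N, or if a joint passes its speed limit or range.

## Working session

There is one attempt and no reset: what is moved stays moved. The work goes in short steps, Python scripts to look and compute and a tool call to move; the robot and the scene stay as the last step left them, time stands still between calls to the robot, and variables do not carry over. Pictures are saved under pics/ and viewed, and the job is handed in when it is done.

Besides the shell and the picture viewer there is one more tool, called as name(argument=value, ...), one argument or row to a line, values as JSON. send_rows: Moves the arm, as the interface text tells. Its arguments: {"type":"object","properties":{"series":{"type":"array","items":{"type":"array","items":{"type":"number"}}},"grip":{"type":"number"},"grip_force":{"type":"number"}},"required":["series"]}

```bash
ls; mkdir -p pics
cat > h.py <<'E'
import numpy as np, cv2, json
from cell import *
from scipy.spatial.transform import Rotation as R
def snap(n,tag):
    m=camera_model(n); p,d=read_camera(n)
    np.savez(f'{tag}.npz',p=p,d=d,K=m['camera_matrix'],E=m['extrinsics'])
    cv2.imwrite(f'pics/{tag}.png',p[:,:,::-1]); return p,d,m
def load(tag):
    z=np.load(f'{tag}.npz'); return z['p'],z['d'],z['K'],z['E']
def cloud(d,K,E):
    v,u=np.mgrid[:d.shape[0],:d.shape[1]]
    x=(u-K[0,2])/K[0,0]*d; y=(v-K[1,2])/K[1,1]*d
    P=np.stack([x,-y,-d],-1)
    return P@E[:3,:3].T+E[:3,3]
def rot():
    s=read_state();q=s['tcp_rot'];return R.from_quat([q[1],q[2],q[3],q[0]]).as_matrix(),np.array(s['tool_pos'])
E
python3 - <<'E'
from h import *
s=read_state(); print(s); print(grip_point_offset); print(rot()[0].round(4))
for n in ['scene','side','wrist']:
    p,d,m=snap(n,n+'0'); print(n,m)
E
```

```text
pics
{'time': 0.0, 'joint_positions': array([-1.37424279,  0.41192504, -0.01272403,  1.59707422,  0.00557743,
        1.13428629, -0.08214144]), 'joint_velocities': array([ 9.28691441e-04, -7.94901385e-04, -2.45688964e-04,  3.27166339e-04,
       -2.59103259e-05,  1.07435264e-03, -3.70207311e-05]), 'joint_torque': array([ 5.32008344e-04, -5.87974584e+01,  6.42600674e-01, -2.91074520e+01,
       -5.35629771e-02,  1.84804219e-02,  1.69957016e-04]), 'tool_pos': array([0.16343566, 0.60270961, 0.22178099]), 'tcp_rot': array([ 0.70087917,  0.09271725,  0.70096884, -0.09388599]), 'force': array([ 0.07074562, -0.356816  ,  0.60349673]), 'moment': array([-0.00884069, -0.01978606,  0.02127652]), 'opening': 0.9987661445627162}
0.0187
[[-3.000e-04  2.616e-01  9.652e-01]
 [-1.600e-03  9.652e-01 -2.616e-01]
 [-1.000e+00 -1.700e-03  1.000e-04]]
scene {'camera_matrix': array([[395.27088656,   0.        , 258.88257229],
       [  0.        , 395.27088656, 192.81432303],
       [  0.        ,   0.        ,   1.        ]]), 'extrinsics': array([[ 0.71944248,  0.30279223, -0.6250755 , -0.17343417],
    
[... 357 characters left out ...]
, 'extrinsics': array([[ 0.99727572,  0.01821138, -0.07148065,  0.47897554],
       [-0.07197325,  0.4524679 , -0.88887156, -1.26882696],
       [ 0.01615512,  0.89159472,  0.45254598,  0.73579695],
       [ 0.        ,  0.        ,  0.        ,  1.        ]])}
wrist {'camera_matrix': array([[289.51157965,   0.        , 261.23718226],
       [  0.        , 289.51157965, 188.57912014],
       [  0.        ,   0.        ,   1.        ]]), 'extrinsics': array([[ 0.26077624, -0.93608544, -0.23609277,  0.09979814],
       [ 0.96539702,  0.25232895,  0.06586879,  0.62195437],
       [-0.00208578, -0.24510027,  0.96949549,  0.38397579],
       [ 0.        ,  0.        ,  0.        ,  1.        ]])}
```

View pics/scene0.png

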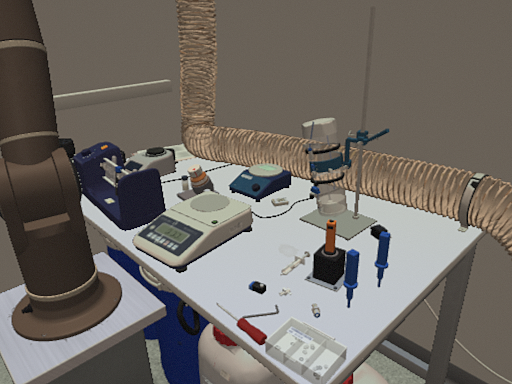

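View pics/side0.png

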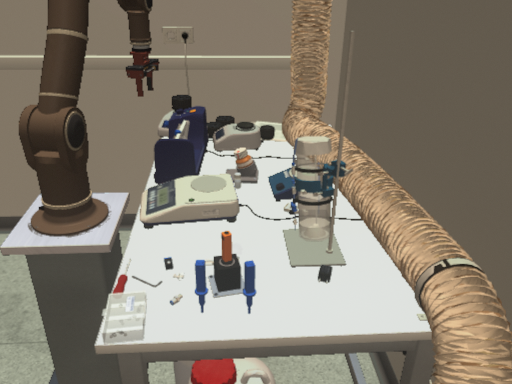

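View pics/wrist0.png

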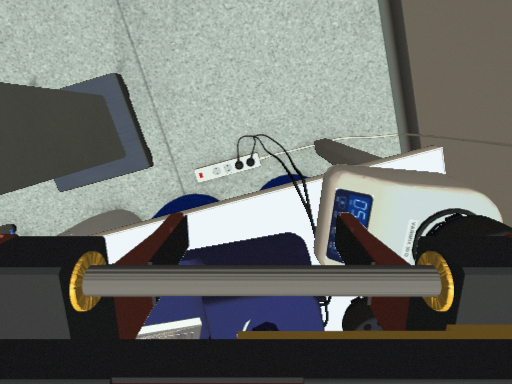

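Run:
```python
from h import *
p,d,K,E=load('scene0'); P=cloud(d,K,E)
q=load('side0'); Q=cloud(q[1],q[2],q[3])
for (u,v) in [(200,180),(195,168),(331,235),(331,222),(330,252),(352,255),(383,240),(210,205),(265,180),(330,215),(185,180),(295,262)]:
    print((u,v),d[v,u],P[v,u].round(3))
print('side')
for (u,v) in [(243,158),(227,235),(227,258),(246,170),(215,185)]: print((u,v),Q[v,u].round(3))
c=lambda im,x,y,w,h,s: cv2.resize(im[y:y+h,x:x+w,::-1],None,fx=s,fy=s,interpolation=cv2.INTER_CUBIC)
cv2.imwrite('pics/a.png',np.hstack([c(p,160,145,80,70,5),c(q[0],215,135,80,70,5)]))
cv2.imwrite('pics/b.png',np.hstack([c(p,260,205,140,110,3),c(q[0],165,215,110,110,3)]))
```

```text
(200, 180) 1.3476783 [0.538 0.23  0.07 ]
(195, 168) 1.3339053 [0.531 0.243 0.113]
(331, 235) 0.8930529 [ 0.473 -0.362  0.121]
(331, 222) 0.8824279 [ 0.474 -0.36   0.153]
(330, 252) 0.9090161 [ 0.471 -0.364  0.078]
(352, 255) 0.7835213 [ 0.412 -0.458  0.14 ]
(383, 240) 0.8502795 [ 0.519 -0.465  0.131]
(210, 205) 1.117806 [0.415 0.013 0.092]
(265, 180) 1.3644093 [0.708 0.088 0.058]
(330, 215) 1.1760886 [ 0.694 -0.2    0.03 ]
(185, 180) 1.4289438 [0.542 0.331 0.041]
(295, 262) 0.98037183 [ 0.452 -0.275  0.018]
side
(243, 158) [0.548 0.239 0.086]
(227, 235) [ 0.483 -0.361  0.15 ]
(227, 258) [ 0.482 -0.367  0.089]
(246, 170) [0.558 0.221 0.047]
(215, 185) [0.45  0.023 0.089]
```

View pics/a.png

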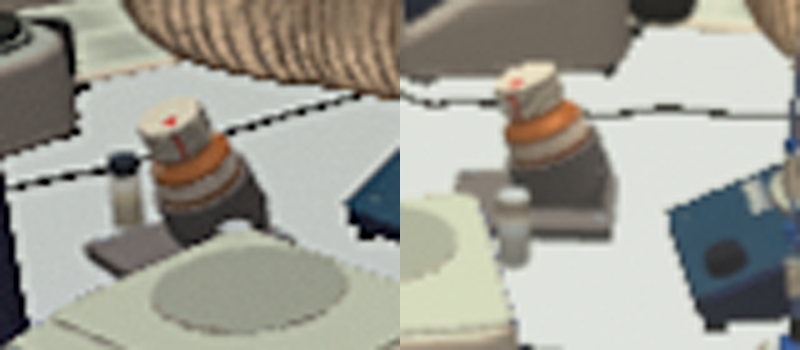

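View pics/b.png

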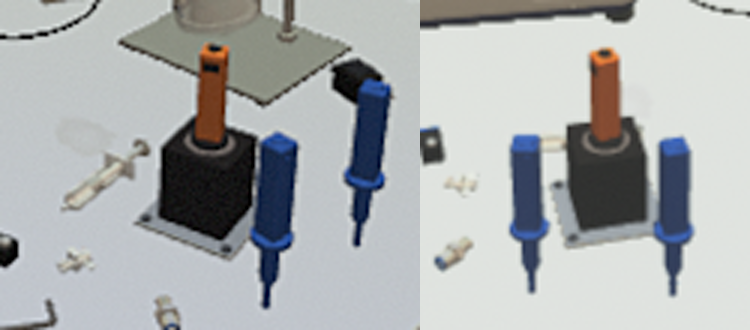

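Run:
```python
from h import *
A=[]
for t in ['scene0','side0']:
    p,d,K,E=load(t); P=cloud(d,K,E)[d>0].reshape(-1,3); A.append(P)
P=np.vstack(A)
# height grid 5cm
print('x cols 0.1..0.95; rows y')
xs=np.arange(0.15,1.0,0.05); ys=np.arange(0.75,-0.6,-0.05)
print('      ',' '.join(f'{x:4.2f}' for x in xs))
for y in ys:
    r=[]
    for x in xs:
        m=(abs(P[:,0]-x)<.025)&(abs(P[:,1]-y)<.025)&(P[:,2]>-.05)
        r.append(f'{P[m,2].max()*1000:4.0f}' if m.any() else '   .')
    print(f'{y:5.2f} ',' '.join(r))
Rm,t=rot()
def show(w): return (Rm.T@(np.array(w)-t)*1000).round(1)
print(show([.6,.22,.25]))
m=camera_model('wrist');E=m['extrinsics'];K=m['camera_matrix']
c=np.linalg.inv(E)@np.r_[t,1]; print('tcp px',K[0,0]*c[0]/-c[2]+K[0,2], K[1,1]*-c[1]/-c[2]+K[1,2])
```

```text
x cols 0.1..0.95; rows y
       0.15 0.20 0.25 0.30 0.35 0.40 0.45 0.50 0.55 0.60 0.65 0.70 0.75 0.80 0.85 0.90 0.95
 0.75     .   84  158  157  157   51   61   62   65    .    .    5    7    7    .    .    .
 0.70     .  345   77    .    .   57   57    .    .    .   51   53  151  274    .    .    .
 0.65   316  557   49  142    .   56   64   82   84    .   55   55  426  377    .  225    .
 0.60   554  579  142  166  167  167   72   86  101  101   47   43  637  302  238  447    .
 0.55   575  582  142  167  174  167   69   87  104  102   85   94  636  447  466  590    .
 0.50   586  584  144  157  166  166   68   85   90   87   42   89  634  633  634  627    .
 0.45     .    4   43  150  162   57   23   12   13   11   12    9  140  159  157  147    .
 0.40     .    5   43  150  164   42    4    5    4   12    4   12  124  153  158  152    .
 0.35     .    4   43  159  147   44    4    5   57    3    5    5  105  148  158  156    .
 0.30     .    4   43  155   21   41    5   21  114   15    5    5    4  141  157  157  141
 0.25     .    4   45  161  163   43    3  111  120   84    5  
[... 867 characters left out ...]
.   14   14   19   18   19   20   19    3    5   15  269  591  281    4  150  158
-0.30     .   15   14   18   22   18   19   72    3    5   13  303  300  280    4  148  157
-0.35     .   24   25    8   19    5  155  156    4    4    6  314  311    5    5  147  158
-0.40     .   35   36   36   18    5   74   73    4    5    4   18   17    5    5  142  157
-0.45     .   37   37   37   14  145  145  145  145    4    5    5    4    4    5  141  157
-0.50     .   36   37   36    5    4    4  131  141    4    4    5    4    5    4  142  159
-0.55     .   36   36   36    4    4    4    5    4    4    4    4    5    4    5  135  155
[ -27.6 -255.3  521.5]
tcp px 258.6486789547896 229.90971825689036
```

send_rows(
  series=[
    [-28,-10,20,0],
    [-28,-28,56,0],
    [-28,-46,94,0],
    [-28,-64,131,0],
    [-28,-82,168,0],
    [-28,-101,206,0],
    [-28,-119,243,0],
    [-28,-137,280,0],
    [-28,-155,318,0],
    [-28,-174,355,0],
    [-28,-192,392,0],
    [-28,-210,430,0],
    [-28,-228,467,0],
    [-28,-246,503,0],
    [-28,-255,521,0],
    [-28,-255,521,0],
    [-28,-255,521,0],
  ],
)

```text
time: 1.57
tool_pos: [0.6, 0.2191, 0.2497]
tcp_rot: [0.7, 0.094, 0.701, -0.095]
force: [-0.4, -0.3, 0.1]
opening: 0.998
```

Run:
```python
from h import *
print(rot(), read_state()['time'],read_state()['joint_positions'])
p,d,m=snap('wrist','w1')
Rm,t=rot();print(t)
```

```text
(array([[-1.18208995e-03,  2.64403277e-01,  9.64411484e-01],
       [-1.84505124e-03,  9.64409939e-01, -2.64405115e-01],
       [-9.99997599e-01, -2.09193924e-03, -6.52181705e-04]]), array([0.60004621, 0.2191053 , 0.24967891])) 1.5667 [-0.58729337  0.41791224  0.22732485  1.53645438 -0.09691761  1.20018804
  0.95962385]
[0.59911492 0.22081753 0.24983298]
```

View pics/w1.png

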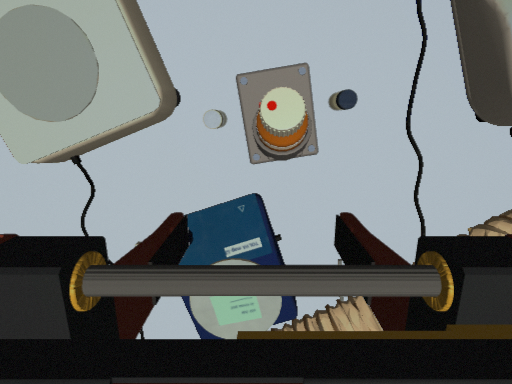

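```bash
cat >> h.py <<'E'
def ray(u,v,K,E):
    c=np.array([(u-K[0,2])/K[0,0],-(v-K[1,2])/K[1,1],-1.]); return E[:3,3],E[:3,:3]@c
def onz(u,v,z,K,E):
    o,r=ray(u,v,K,E); return o+r*(z-o[2])/r[2]
def proj(w,K,E):
    c=np.linalg.inv(E)@np.r_[w,1]; return np.array([K[0,0]*c[0]/-c[2]+K[0,2],K[1,1]*c[1]/c[2]+K[1,2]])
E
python3 - <<'E'
from h import *
p,d,K,E=load('w1')
big=cv2.resize(p[50:180,190:370,::-1],None,fx=4,fy=4,interpolation=cv2.INTER_CUBIC); cv2.imwrite('pics/w1c.png',big)
P=cloud(d,K,E)
hsv=cv2.cvtColor(p,cv2.COLOR_RGB2HSV)
roi=np.zeros(p.shape[:2],bool); roi[55:175,225:330]=1
red=roi&((hsv[...,0]<6)|(hsv[...,0]>174))&(hsv[...,1]>170)
print('red',np.argwhere(red).mean(0)[::-1],red.sum(),P[red].mean(0))
cap=roi&(hsv[...,1]<90)&(hsv[...,2]>190)&(P[...,2]>.08)
print('cap z',P[cap].min(0),P[cap].max(0))
# base top plane: gray z~0.014
base=roi&(P[...,2]>.009)&(P[...,2]<.03)&(hsv[...,2]<170)
cs,_=cv2.findContours(((roi&(P[...,2]>.009))).astype(np.uint8),cv2.RETR_EXTERNAL,cv2.CHAIN_APPROX_NONE)
c=max(cs,key=cv2.contourArea)
r=cv2.minAreaRect(c);print(r,cv2.boxPoints(r))
pts=P[base&(abs(P[...,2]-.014)<.006)];r=cv2.minAreaRect(pts[:,:2].astype(np.float32));print(r, np.median(pts[:,2]))
for q in cv2.boxPoints(cv2.minAreaRect(c)): print(onz(*q,.014,K,E))
# cap top plane fit
top=cap&(P[...,2]>.098)
X=P[top]; 
for _ in range(5):
    A=np.c_[X[:,:2],np.ones(len(X))];co,_,_,_=np.linalg.lstsq(A,X[:,2],rcond=None);res=X[:,2]-A@co;X=X[abs(res)<max(.002,1.5*res.std())]
n=np.array([-co[0],-co[1],1]);n/=np.linalg.norm(n);print('n',n,len(X),X.mean(0), res.std())
E
```

```text
red [271.125   105.03125] 64 [0.52911536 0.24992237 0.11306513]
cap z [0.51468578 0.23852573 0.10129038] [0.55491521 0.28156375 0.41180152]
((278.9139709472656, 113.60104370117188), (92.56529235839844, 74.45320892333984), 80.21759033203125) [[234.3649    74.3164  ]
 [307.73557   61.666283]
 [323.46304  152.88568 ]
 [250.09238  165.5358  ]]
((0.5402632355690002, 0.24752962589263916), (0.12031853944063187, 0.11990528553724289), 83.7773208618164) 0.013853983034057049
[0.47734065 0.21765623 0.014     ]
[0.48752863 0.31226668 0.014     ]
[0.60667394 0.30683912 0.014     ]
[0.5970646  0.20481465 0.014     ]
n [-0.34089625  0.03746484  0.9393541 ] 1280 [0.53543958 0.26067111 0.10981858] 0.0006964211882905772
```

View pics/w1c.png

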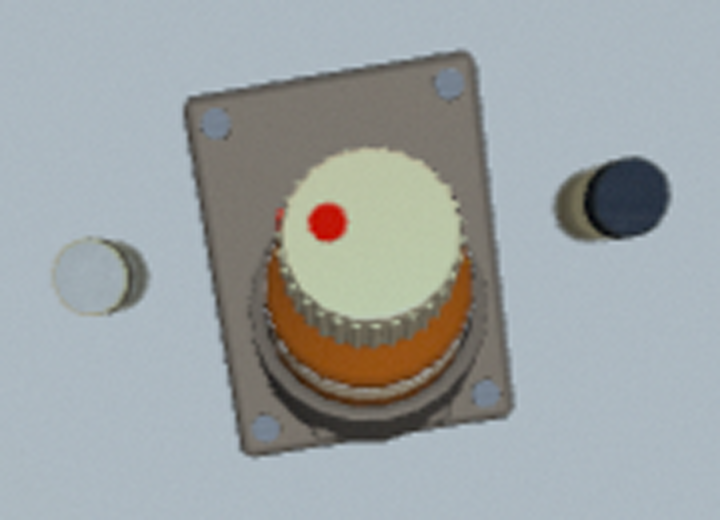

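```bash
cat >> h.py <<'E'
def to(*w):
    Rm,t=rot()
    for x in w: print(x,'->',(Rm.T@(np.array(x)-t)*1000).round(1))
    print('pos',t.round(4),'psi',round(np.arctan2(-Rm[0,1],Rm[1,1]),4),'t',read_state()['time'])
E
python3 - <<'E'
from h import *
to((.5395,.2603,.15),(.5395,.2603,.09))
E
```

```text
(0.5395, 0.2603, 0.15) -> [ 99.9  22.6 -67.8]
(0.5395, 0.2603, 0.09) -> [159.9  22.7 -67.7]
pos [0.5991 0.2208 0.2498] psi -0.265 t 1.6167
```

send_rows(
  series=[
    [25,6,-17,-0.12],
    [50,12,-34,-0.24],
    [75,18,-51,-0.36],
    [100,23,-68,-0.48],
    [120,23,-68,-0.48],
    [140,23,-68,-0.48],
    [150,23,-68,-0.48],
    [158,23,-68,-0.48],
    [160,23,-68,-0.48],
    [160,23,-68,-0.48],
    [160,23,-68,-0.48],
  ],
)

```text
time: 2.53
tool_pos: [0.5397, 0.2611, 0.0908]
tcp_rot: [0.703, -0.076, 0.703, 0.076]
force: [0.1, 0.1, -0.2]
opening: 0.999
```

Run:
```python
from h import *
to((.5395,.2603,.09))
snap('wrist','w2')
```

```text
(0.5395, 0.2603, 0.09) -> [ 0.8 -0.7 -0.4]
pos [0.5397 0.2611 0.0908] psi 0.2151 t 2.5333
```

View pics/w2.png

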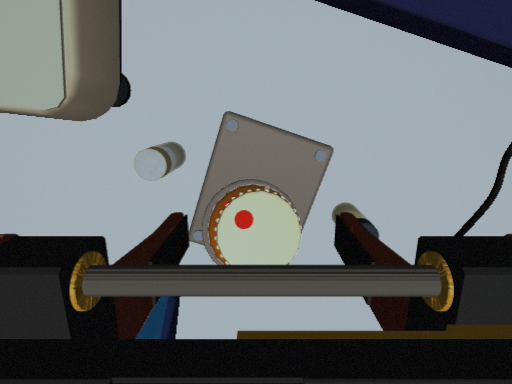

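send_rows(
  series=[
    [0,0,0,0],
    [0,0,0,0],
    [0,0,0,0],
    [0,0,0,0],
    [0,0,0,0],
    [0,0,0,0],
    [0,0,0,0],
    [0,0,0,0],
  ],
  grip=1,
  grip_force=20,
)

```text
time: 3.25
tool_pos: [0.5404, 0.2588, 0.0909]
tcp_rot: [0.703, -0.076, 0.703, 0.074]
force: [0.2, -4.9, 2.0]
opening: 0.532
```

Run:
```python
from h import *
s=read_state();print(s['force'],s['moment'],s['opening'])
to((.5395,.2603,.09))
```

```text
[ 0.18770779 -4.89563199  1.975694  ] [-1.29727972 -0.26528458  0.00766773] 0.531877579453391
(0.5395, 0.2603, 0.09) -> [ 0.8  1.7 -0.6]
pos [0.5404 0.2588 0.0909] psi 0.2134 t 3.25
```

send_rows(
  series=[
    [0,0,0,0.08],
    [0,0,0,0.16],
    [0,0,0,0.24],
    [0,0,0,0.32],
    [0,0,0,0.4],
    [0,0,0,0.48],
    [0,0,0,0.56],
    [0,0,0,0.64],
    [0,0,0,0.64],
    [0,0,0,0.64],
  ],
)

```text
time: 4.08
tool_pos: [0.5404, 0.2574, 0.0908]
tcp_rot: [0.691, 0.149, 0.691, -0.152]
force: [-0.4, -5.7, 1.4]
opening: 0.532
```

Run:
```python
from h import *
s=read_state();print(s['force'],s['moment'],s['opening'])
to((.5404,.2588,.09))
snap('wrist','w3')
```

```text
[-0.41780138 -5.66950008  1.43459571] [-0.43266305 -0.09736623  0.15729429] 0.5315394415268496
(0.5404, 0.2588, 0.09) -> [ 0.8  1.3 -0.6]
pos [0.5404 0.2574 0.0908] psi -0.4277 t 4.0833
```

View pics/w3.png

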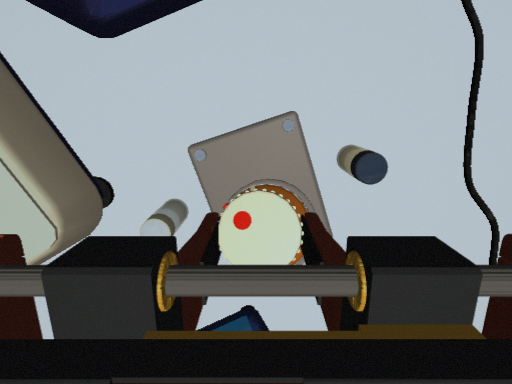

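send_rows(
  series=[
    [0,0,0,0],
    [0,0,0,0],
    [0,0,0,0],
    [0,0,0,-0.04],
    [0,0,0,-0.14],
    [0,0,0,-0.24],
    [0,0,0,-0.34],
    [0,0,0,-0.44],
    [0,0,0,-0.54],
    [0,0,0,-0.64],
    [0,0,0,-0.64],
  ],
  grip=-0.6,
)

```text
time: 5.05
tool_pos: [0.5405, 0.2577, 0.0908]
tcp_rot: [0.703, -0.078, 0.703, 0.075]
force: [-0.2, 0.3, -0.5]
opening: 0.801
```

send_rows(
  series=[
    [0,0,0,0],
    [0,0,0,0],
    [0,0,0,0],
    [0,0,0,0],
    [0,0,0,0],
  ],
  grip=1,
  grip_force=20,
)

```text
time: 5.47
tool_pos: [0.5402, 0.2586, 0.0908]
tcp_rot: [0.703, -0.077, 0.703, 0.075]
force: [-0.1, 2.5, -0.5]
opening: 0.53
```

Run:
```python
from h import *
s=read_state();print(s['force'],s['moment'],s['opening'])
to((.5404,.2588,.09))
```

```text
[-0.05666647  2.54077515 -0.5245719 ] [ 0.47124058  0.10785478 -0.07077403] 0.5304051604783807
(0.5404, 0.2588, 0.09) -> [0.8 0.1 0.2]
pos [0.5402 0.2586 0.0908] psi 0.2168 t 5.4667
```

send_rows(
  series=[
    [0,0,0,0.08],
    [0,0,0,0.16],
    [0,0,0,0.24],
    [0,0,0,0.32],
    [0,0,0,0.4],
    [0,0,0,0.48],
    [0,0,0,0.56],
    [0,0,0,0.62],
    [0,0,0,0.66],
    [0,0,0,0.68],
    [0,0,0,0.7],
    [0,0,0,0.7],
  ],
)

```text
time: 6.47
tool_pos: [0.5402, 0.2573, 0.0908]
tcp_rot: [0.686, 0.168, 0.686, -0.171]
force: [-2.0, -5.2, 1.5]
opening: 0.536
```

Run:
```python
from h import *
s=read_state();print(s['force'],s['moment'],s['opening'])
to((.5404,.2588,.09))
snap('wrist','w4')
```

```text
[-1.99696705 -5.23997293  1.51747132] [-0.72437072 -0.0748599   0.1190795 ] 0.535875489326403
(0.5404, 0.2588, 0.09) -> [ 0.8  1.5 -0.5]
pos [0.5402 0.2573 0.0908] psi -0.4852 t 6.4667
```

View pics/w4.png

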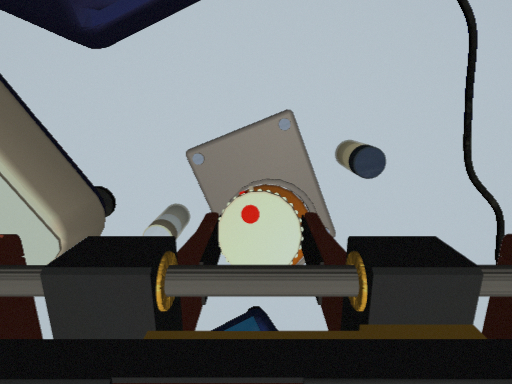

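```bash
cat >> h.py <<'E'
yaw=-0.108; sx=np.array([np.cos(yaw),np.sin(yaw),0]); sy=np.array([-np.sin(yaw),np.cos(yaw),0])
n=-.343*sx+np.array([0,0,.939]); C=np.array([.5354,.2607,.1098]); e1=np.cross(n,sy)*1.; e1=-np.cross(sy,n)
def dot(tag,roi):
    p,d,K,E=load(tag); hsv=cv2.cvtColor(p,cv2.COLOR_RGB2HSV)
    m=((hsv[...,0]<6)|(hsv[...,0]>174))&(hsv[...,1]>170)&(hsv[...,2]>120)
    k=np.zeros_like(m); x,y,w,h=roi; k[y:y+h,x:x+w]=1; m=(m&k).astype(np.uint8)
    nn,l,st,ce=cv2.connectedComponentsWithStats(m); i=1+st[1:,4].argmax(); u,v=ce[i]
    o,r=ray(u,v,K,E); X=o+r*((C-o)@n)/(r@n)
    dd=X-C; print('dot px',u,v,'world',X.round(4),'radius',np.hypot(dd@e1,dd@sy).round(4),'angle',np.arctan2(-dd@sy,dd@e1).round(3)); return X
E
python3 - <<'E'
from h import *
print(e1)
dot('w1',(225,55,100,120)); dot('w2',(200,180,110,90)); dot('w3',(200,180,110,90)); dot('w4',(200,180,110,90))
E
```

```text
[-0.93352907  0.10121497 -0.343     ]
dot px 271.3174603174603 105.04761904761905 world [0.529  0.2503 0.1079] radius 0.0124 angle 1.108
dot px 243.42023346303503 219.10505836575877 world [0.5293 0.2506 0.108 ] radius 0.012 angle 1.112
dot px 241.88663967611336 219.84615384615384 world [0.5254 0.2546 0.1064] radius 0.0122 angle 0.63
dot px 249.9068825910931 213.70445344129556 world [0.5241 0.2607 0.1057] radius 0.012 angle 0.101
```

Run:
```python
from h import *
from scipy.optimize import least_squares
X=[dot('w1',(225,55,100,120)),dot('w2',(200,180,110,90)), dot('w3',(200,180,110,90)), dot('w4',(200,180,110,90))]
A=np.array([[(x-C)@e1,-(x-C)@sy] for x in X])
f=least_squares(lambda c:np.hypot(*(A-c).T)-.011,[0,0]).x; print(f*1000,np.hypot(*(A-f).T), np.arctan2(*(A-f).T[::-1]))
p,d,K,E=load('w4'); cv2.imwrite('pics/w4c.png',cv2.resize(p[150:280,190:340,::-1],None,fx=5,fy=5,interpolation=cv2.INTER_CUBIC))
```

```text
dot px 271.3174603174603 105.04761904761905 world [0.529  0.2503 0.1079] radius 0.0124 angle 1.108
dot px 243.42023346303503 219.10505836575877 world [0.5293 0.2506 0.108 ] radius 0.012 angle 1.112
dot px 241.88663967611336 219.84615384615384 world [0.5254 0.2546 0.1064] radius 0.0122 angle 0.63
dot px 249.9068825910931 213.70445344129556 world [0.5241 0.2607 0.1057] radius 0.012 angle 0.101
[0.89684683 0.85630348] [0.01121268 0.01082524 0.01093901 0.01103321] [1.14497872 1.15109375 0.61458085 0.03240273]
```

View pics/w4c.png

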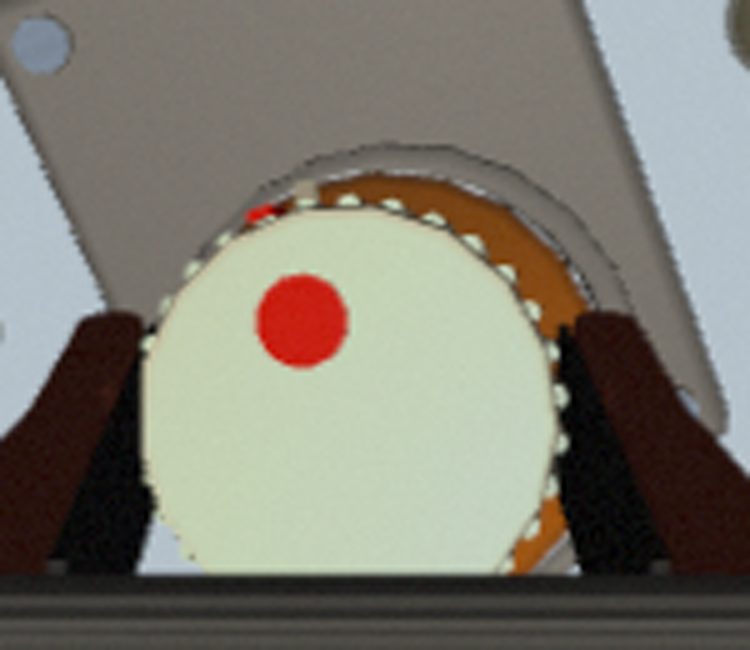

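send_rows(
  series=[
    [0,0,0,0],
    [0,0,0,0],
    [0,0,0,0],
    [0,0,0,-0.06],
    [0,0,0,-0.16],
    [0,0,0,-0.26],
    [0,0,0,-0.36],
    [0,0,0,-0.46],
    [0,0,0,-0.52],
    [0,0,0,-0.52],
  ],
  grip=-0.6,
)

```text
time: 7.35
tool_pos: [0.5402, 0.2577, 0.0909]
tcp_rot: [0.707, -0.015, 0.707, 0.012]
force: [-0.2, 0.6, 1.0]
opening: 0.798
```

send_rows(
  series=[
    [0,0,0,0],
    [0,0,0,0],
    [0,0,0,0],
    [0,0,0,0],
    [0,0,0,0],
  ],
  grip=1,
  grip_force=25,
)

```text
time: 7.77
tool_pos: [0.5402, 0.2583, 0.0909]
tcp_rot: [0.707, -0.015, 0.707, 0.012]
force: [0.2, 1.8, 0.2]
opening: 0.524
```

send_rows(
  series=[
    [0,0,0,0.06],
    [0,0,0,0.12],
    [0,0,0,0.18],
    [0,0,0,0.24],
    [0,0,0,0.28],
    [0,0,0,0.32],
    [0,0,0,0.32],
  ],
)

```text
time: 8.35
tool_pos: [0.5416, 0.2573, 0.0914]
tcp_rot: [0.701, 0.098, 0.699, -0.101]
force: [4.3, -3.7, 0.7]
opening: 0.52
```

Run:
```python
from h import *
s=read_state();print(s['force'],s['moment'],s['opening'])
to((.5404,.2588,.09))
snap('wrist','w5'); X=dot('w5',(200,180,110,90))
C2=C+.0009*e1-.00086*sy; d=X-C2; print(np.arctan2(-d@sy,d@e1))
p,d,K,E=load('w5'); cv2.imwrite('pics/w5c.png',cv2.resize(p[150:280,190:340,::-1],None,fx=5,fy=5,interpolation=cv2.INTER_CUBIC))
```

```text
[ 4.33506898 -3.69417062  0.6673654 ] [-0.66911372 -0.89214749  0.62272551] 0.5198858226017337
(0.5404, 0.2588, 0.09) -> [ 1.3  1.1 -1.6]
pos [0.5416 0.2573 0.0914] psi -0.2835 t 8.35
dot px 256.432 209.22 world [0.5242 0.2613 0.1057] radius 0.0119 angle 0.047
-0.026864567954075148
```

View pics/w5c.png

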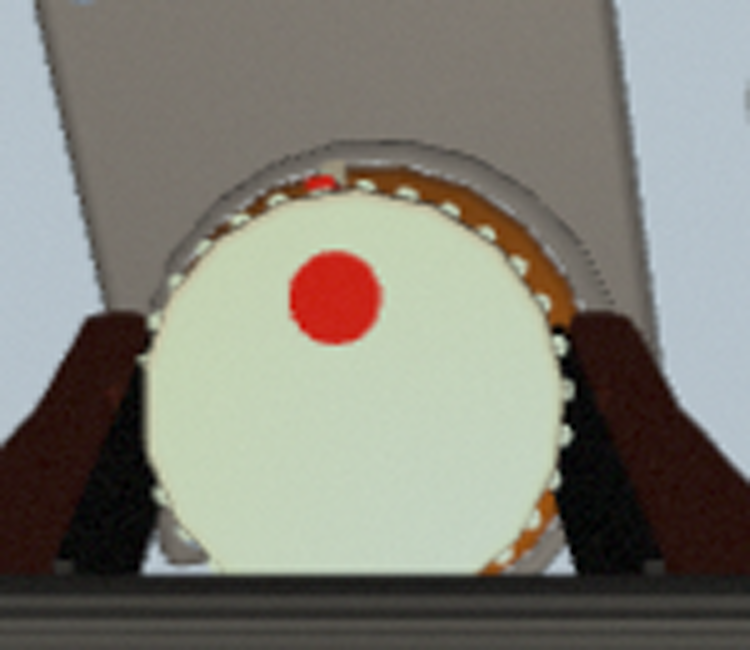

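send_rows(
  series=[
    [0,0,0,0],
    [0,0,0,0],
    [0,0,0,0],
    [-20,0,0,0],
    [-50,0,0,0],
    [-90,0,5,0],
    [-110,0,30,0],
    [-110,0,50,0],
    [-110,0,60,0],
    [-110,0,60,0],
  ],
  grip=-1,
)

```text
time: 9.23
tool_pos: [0.6001, 0.2398, 0.2008]
tcp_rot: [0.701, 0.098, 0.699, -0.102]
force: [-0.8, 0.1, -1.0]
opening: 1.001
```

Run:
```python
from h import *
s=read_state();print(s['force'],s['moment'],s['opening'])
to((.5404,.2588,.09))
p,d,m=snap('wrist','w6'); X=dot('w6',(200,30,150,150))
p,d,K,E=load('w6'); P=cloud(d,K,E)
hsv=cv2.cvtColor(p,cv2.COLOR_RGB2HSV)
top=(hsv[...,1]<90)&(hsv[...,2]>170)&(P[...,2]>.095)&(P[...,2]<.125)&(np.linalg.norm(P[...,:2]-C[:2],axis=2)<.04)
X2=P[top]
for _ in range(6):
    A=np.c_[X2[:,:2],np.ones(len(X2))];co,_,_,_=np.linalg.lstsq(A,X2[:,2],rcond=None);res=X2[:,2]-A@co;X2=X2[abs(res)<max(.0015,2*res.std())]
nn=np.array([-co[0],-co[1],1]);nn/=np.linalg.norm(nn);print('n',nn,len(X2),'mean',X2.mean(0))
pc=cv2.minEnclosingCircle(np.array([[(x-C)@e1*1000,-(x-C)@sy*1000] for x in X2],np.float32)); print(pc)
cv2.imwrite('pics/w6c.png',cv2.resize(p[40:190,180:340,::-1],None,fx=5,fy=5,interpolation=cv2.INTER_CUBIC))
```

```text
[-0.79973252  0.08297396 -0.97396759] [-0.0315944   0.04884095 -0.09587372] 1.0006984330891233
(0.5404, 0.2588, 0.09) -> [110.6   2.  -62.9]
pos [0.6001 0.2398 0.2008] psi -0.2836 t 9.2333
dot px 259.06315789473683 99.96842105263158 world [0.5241 0.2611 0.1057] radius 0.0121 angle 0.067
n [-0.33909762  0.03756945  0.94000071] 1879 mean [0.53546857 0.26012542 0.10986639]
((0.7265768647193909, 0.5811604261398315), 22.30235481262207)
```

View pics/w6c.png

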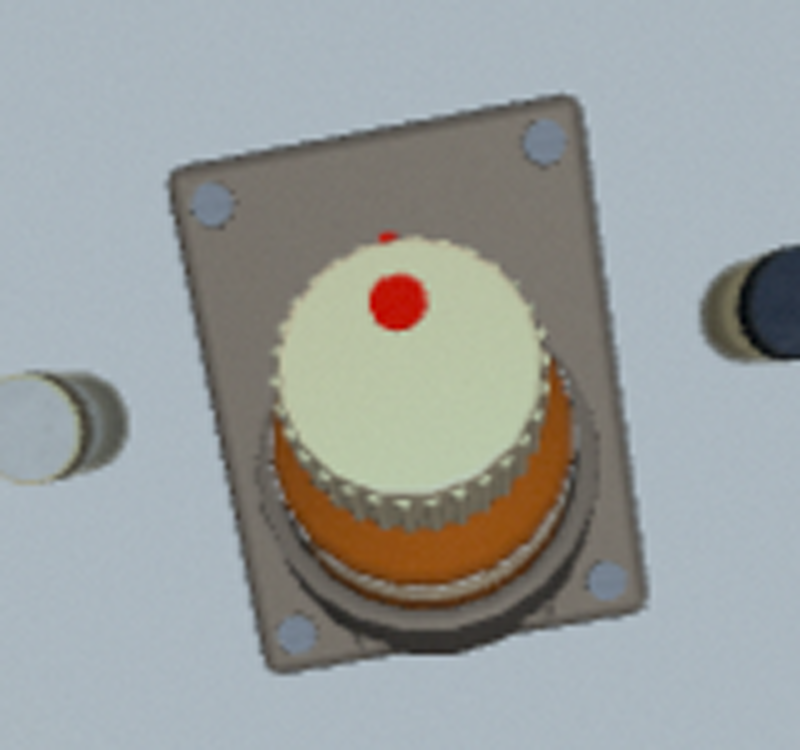

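Run:
```python
from h import *
to((.45,.1,.25),(.42,0,.25),(.44,-.22,.25),(.53,-.35,.25))
print(read_state()['joint_positions'])
```

```text
(0.45, 0.1, 0.25) -> [ -49.1 -176.6 -103.3]
(0.42, 0, 0.25) -> [ -48.6 -281.  -104.2]
(0.44, -0.22, 0.25) -> [ -47.4 -486.7  -23.7]
(0.53, -0.35, 0.25) -> [ -46.8 -586.4   99. ]
pos [0.5985 0.2405 0.2001] psi -0.2827 t 9.2833
[-0.63381405  0.46908995  0.24875889  1.58219628 -0.11946579  1.10804107
  0.93092822]
```

send_rows(
  series=[
    [-30,-20,-15,-0.05],
    [-48,-55,-38,-0.1],
    [-48,-92,-60,-0.15],
    [-48,-128,-80,-0.2],
    [-48,-164,-98,-0.2],
    [-48,-200,-104,-0.2],
    [-48,-240,-106,-0.2],
    [-48,-280,-104,-0.2],
    [-48,-320,-92,-0.2],
    [-48,-358,-77,-0.2],
    [-48,-396,-60,-0.2],
    [-48,-432,-45,-0.2],
    [-48,-468,-30,-0.2],
    [-48,-496,-5,-0.2],
    [-48,-520,25,-0.2],
    [-48,-545,55,-0.2],
    [-47,-570,82,-0.2],
    [-47,-586,98,-0.2],
    [-47,-586,98,-0.2],
    [-47,-586,98,-0.2],
  ],
)

```text
time: 10.95
tool_pos: [0.5284, -0.3487, 0.2481]
tcp_rot: [0.705, 0.028, 0.708, -0.031]
force: [0.7, -0.1, 0.1]
opening: 0.999
```

Run:
```python
from h import *
to((.53,-.35,.25))
print(read_state()['joint_positions'])
snap('wrist','w7')
```

```text
(0.53, -0.35, 0.25) -> [-1.9 -1.2  1.7]
pos [ 0.5284 -0.3487  0.2481] psi -0.0836 t 10.95
[ 0.08755381  0.4476303   0.59785211  1.57219666 -0.25855874  1.20401334
  2.22013042]
```

View pics/w7.png

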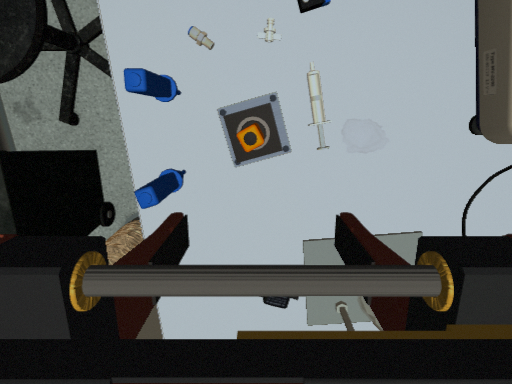

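Run:
```python
from h import *
p,d,K,E=load('w7'); P=cloud(d,K,E); hsv=cv2.cvtColor(p,cv2.COLOR_RGB2HSV)
o=(hsv[...,0]>5)&(hsv[...,0]<22)&(hsv[...,1]>150)&(hsv[...,2]>100)
o[:80]=0;o[180:]=0;o[:,:210]=0;o[:,300:]=0
# top face: depth
z=P[...,2]; print('orange z',np.percentile(z[o],[1,50,99]),o.sum())
t=o|0; t=(z>.146)&(z<.165); t[:100]=0;t[180:]=0;t[:,:215]=0;t[:,300:]=0
pts=P[t]; r=cv2.minAreaRect(pts[:,:2].astype(np.float32)); print('top face',r,t.sum(),np.median(pts[:,2]))
# brighter orange top contour via ray to z=.152
cs,_=cv2.findContours(t.astype(np.uint8),cv2.RETR_EXTERNAL,cv2.CHAIN_APPROX_NONE); c=max(cs,key=cv2.contourArea)
r2=cv2.minAreaRect(c);bp=cv2.boxPoints(r2);print(bp)
w=np.array([onz(*q,.152,K,E) for q in bp]);print('top face center',w.mean(0),np.linalg.norm(w-np.roll(w,1,0),axis=1), np.arctan2(*(w-np.roll(w,1,0))[:,[1,0]].T))
blk=(z>.064)&(z<.076); blk[:80]=0;blk[180:]=0;blk[:,:205]=0;blk[:,300:]=0
r=cv2.minAreaRect(P[blk][:,:2].astype(np.float32)); print('block top',r)
fp=(z>.002)&(z<.02)
cv2.imwrite('pics/w7c.png',cv2.resize(p[80:180,200:310,::-1],None,fx=6,fy=6,interpolation=cv2.INTER_CUBIC))
```

```text
orange z [0.06988788 0.15160632 0.15349342] 354
top face ((0.48056578636169434, -0.35346394777297974), (0.020103998482227325, 0.01997356116771698), 23.600385665893555) 500 0.1519678214250728
[[234.8302  133.09436]
 [254.44342 122.19813]
 [265.5755  142.23587]
 [245.96228 153.13211]]
top face center [ 0.48039406 -0.35334608  0.152     ] [0.02001654 0.01963448 0.01983354 0.01995664] [-2.72670852  1.98325075  0.43110687 -1.14900188]
block top ((0.4807053804397583, -0.35343024134635925), (0.056125298142433167, 0.05600886791944504), 10.783425331115723)
```

View pics/w7c.png

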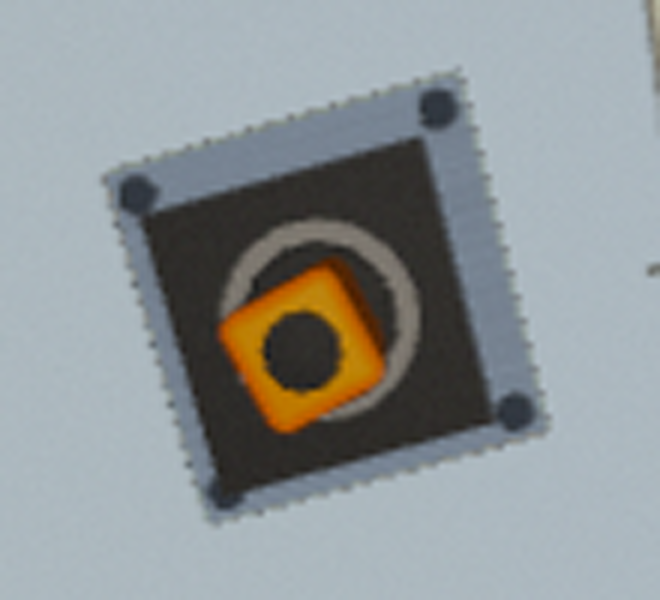

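Run:
```python
from h import *
to((.4805,-.3534,.185))
```

```text
(0.4805, -0.3534, 0.185) -> [ 63.7  -9.4 -47.1]
pos [ 0.5284 -0.3478  0.2485] psi -0.0825 t 11.0
```

send_rows(
  series=[
    [0,-1,-10,0.12],
    [0,-2,-20,0.24],
    [0,-4,-30,0.36],
    [0,-6,-40,0.48],
    [0,-8,-47,0.6],
    [15,-9,-47,0.72],
    [30,-9,-47,0.84],
    [45,-9,-47,0.96],
    [58,-9,-47,1.068],
    [64,-9,-47,1.068],
    [64,-9,-47,1.068],
    [64,-9,-47,1.068],
  ],
)

```text
time: 12.0
tool_pos: [0.4807, -0.3519, 0.1849]
tcp_rot: [0.594, 0.382, 0.595, -0.385]
force: [0.0, 0.3, 0.4]
opening: 0.996
```

Run:
```python
from h import *
print(read_state()['joint_positions'])
to((.4805,-.3534,.1133))
snap('wrist','w8')
to((.4805,-.3534,.1133))
```

```text
[-0.04190701  0.49844752  0.83198062  1.75309905 -0.4092428   1.07499961
  1.35377696]
(0.4805, -0.3534, 0.1133) -> [71.6 -0.5  1.2]
pos [ 0.4807 -0.3519  0.1849] psi -1.1461 t 12.0
(0.4805, -0.3534, 0.1133) -> [72.1 -0.4  0.5]
pos [ 0.4808 -0.3525  0.1854] psi -1.147 t 12.05
```

View pics/w8.png

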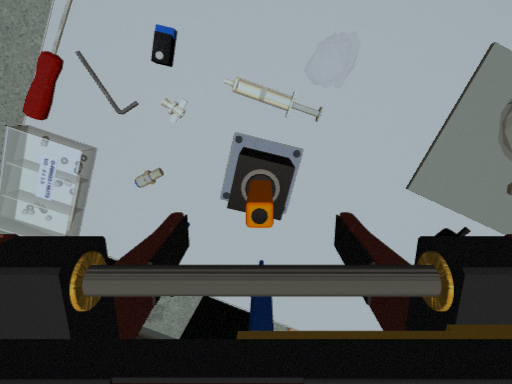

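send_rows(
  series=[
    [20,0,0,0],
    [40,0,0,0],
    [58,0,0,0],
    [70,0,0,0],
    [72,0,0,0],
    [72,0,0,0],
    [72,0,0,0],
  ],
)

```text
time: 12.63
tool_pos: [0.4811, -0.3533, 0.1144]
tcp_rot: [0.594, 0.382, 0.594, -0.385]
force: [-0.2, -0.1, 0.8]
opening: 0.997
```

send_rows(
  series=[
    [0,0,0,0],
    [0,0,0,0],
    [0,0,0,0],
    [0,0,0,0],
    [0,0,0,0],
    [0,0,0,0],
    [0,0,0,0],
    [0,0,0,0],
    [0,0,0,0],
  ],
  grip=1,
  grip_force=10,
)

```text
time: 13.38
tool_pos: [0.4811, -0.3533, 0.1144]
tcp_rot: [0.594, 0.382, 0.594, -0.385]
force: [-0.8, 1.2, -0.2]
opening: 0.354
```

Run:
```python
from h import *
s=read_state();print(s['force'],s['moment'],s['opening'])
to((.4805,-.3534,.1133))
```

```text
[-0.77780247  1.18577153 -0.19465995] [-0.09870399 -0.00817491  0.02429711] 0.3541071958771745
(0.4805, -0.3534, 0.1133) -> [ 1.1 -0.6 -0.1]
pos [ 0.4811 -0.3533  0.1144] psi -1.1468 t 13.3833
```

Still closing (0.354·88 = 31 mm > 20 mm); hold longer.

send_rows(
  series=[
    [0,0,0,0],
    [0,0,0,0],
    [0,0,0,0],
    [0,0,0,0],
  ],
)

```text
time: 13.72
tool_pos: [0.481, -0.3532, 0.1143]
tcp_rot: [0.594, 0.382, 0.594, -0.385]
force: [0.7, -0.1, -2.0]
opening: 0.228
```

Run:
```python
from h import *
s=read_state();print(s['force'],s['moment'],s['opening'])
snap('wrist','w9')
```

```text
[ 0.71361962 -0.0815798  -1.97232322] [-0.06835161  0.05004162  0.0086853 ] 0.22817215491350457
```

View pics/w9.png

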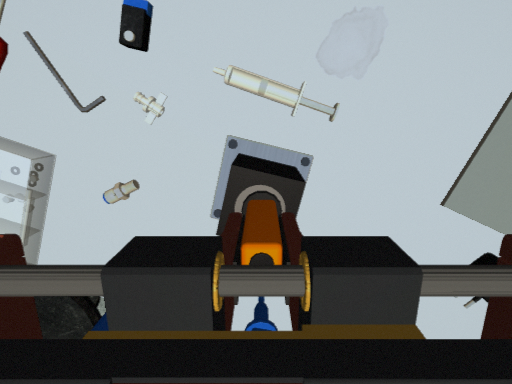

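send_rows(
  series=[
    [-6,0,0,0],
    [-14,0,0,0],
    [-22,0,0,0],
    [-30,0,0,0],
    [-37,0,0,0],
    [-42,0,0,0],
    [-42,0,0,0],
    [-42,0,0,0],
    [-42,0,0,0],
  ],
)

```text
time: 14.52
tool_pos: [0.481, -0.3528, 0.156]
tcp_rot: [0.594, 0.382, 0.594, -0.385]
force: [0.1, 0.2, -2.0]
opening: 0.227
```

Run:
```python
from h import *
s=read_state();print(s['force'],s['moment'],s['opening'])
to((.4805,-.3534,.1133+.042))
p,d,m=snap('scene','s2');q,_,_=snap('side','d2')
c=lambda im,x,y,w,h,s: cv2.resize(im[y:y+h,x:x+w,::-1],None,fx=s,fy=s,interpolation=cv2.INTER_CUBIC)
cv2.imwrite('pics/s2c.png',np.hstack([c(p,280,180,100,120,4),c(q,180,180,100,120,4)]))
```

```text
[ 0.06954307  0.22332263 -2.02177374] [-0.00232875  0.10283423 -0.0400009 ] 0.22737142403464672
(0.4805, -0.3534, 0.1553) -> [ 0.7 -0.7  0.4]
pos [ 0.481  -0.3528  0.156 ] psi -1.1466 t 14.5167
```

View pics/s2c.png

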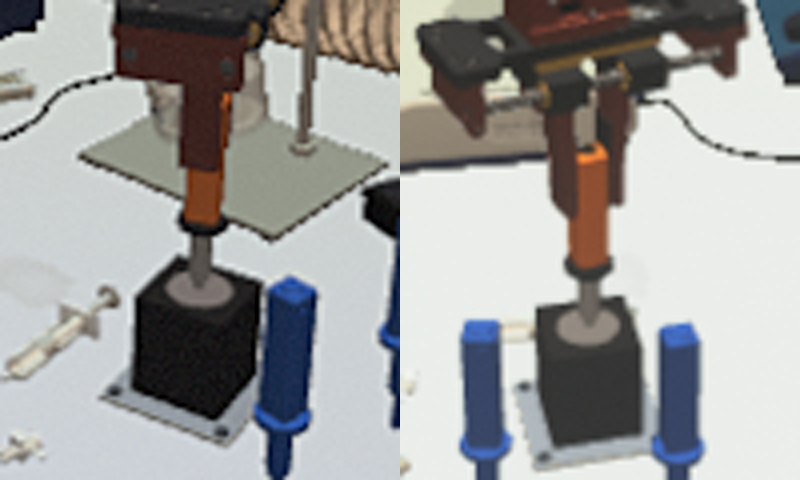

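send_rows(
  series=[
    [0,0,-4,0],
    [0,0,-8,0],
    [0,0,-12,0],
    [0,0,-16,0],
    [0,0,-20,0],
    [0,0,-24,0],
    [0,0,-28,0],
    [0,0,-32,0],
    [0,0,-36,0],
    [0,0,-40,0],
    [0,0,-44,0],
    [0,0,-45,0],
    [0,0,-45,0],
  ],
)

```text
time: 15.7
tool_pos: [0.4622, -0.3113, 0.1558]
tcp_rot: [0.594, 0.382, 0.594, -0.385]
force: [0.1, -1.0, -1.5]
opening: 0.229
```

Run:
```python
from h import *
s=read_state();print(s['force'],s['moment'],s['opening'])
to((.4805,-.3534,.1133+.042))
p,d,m=snap('scene','s3');q,_,_=snap('side','d3')
c=lambda im,x,y,w,h,s: cv2.resize(im[y:y+h,x:x+w,::-1],None,fx=s,fy=s,interpolation=cv2.INTER_CUBIC)
cv2.imwrite('pics/s3c.png',np.hstack([c(p,280,180,100,120,4),c(q,180,180,100,120,4)]))
```

```text
[ 0.10224721 -1.01634033 -1.51867236] [-0.29074622  0.12874816  0.02596938] 0.22889084681587507
(0.4805, -0.3534, 0.1553) -> [ 0.6 -0.7 45.9]
pos [ 0.4622 -0.3113  0.1558] psi -1.1463 t 15.7
```

View pics/s3c.png

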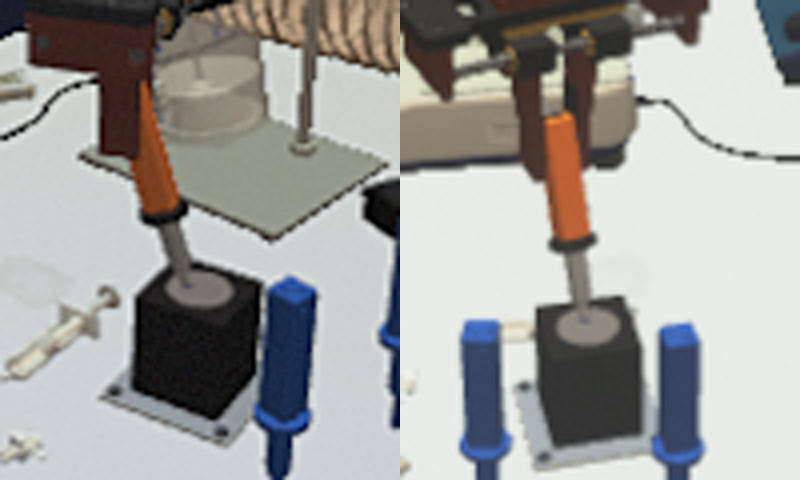

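send_rows(
  series=[
    [0,0,0,0],
    [0,0,0,0],
    [0,0,0,0],
    [-8,0,0,0],
    [-20,0,0,0],
    [-35,0,0,0],
    [-55,0,0,0],
    [-75,0,0,0],
    [-95,0,0,0],
    [-105,0,0,0],
    [-105,0,0,0],
    [-105,0,0,0],
  ],
  grip=1,
  grip_force=30,
)

```text
time: 16.8
tool_pos: [0.4627, -0.3111, 0.261]
tcp_rot: [0.594, 0.383, 0.594, -0.384]
force: [0.3, -0.7, -0.8]
opening: 0.222
```

```bash
cat > tilt.py <<'E'
from h import *
import sys
# intersect the orange-axis planes of two views -> 3D axis
def axis2d(tag,roi):
    p,d,K,E=load(tag); hsv=cv2.cvtColor(p,cv2.COLOR_RGB2HSV)
    o=(hsv[...,0]>3)&(hsv[...,0]<20)&(hsv[...,1]>140)&(hsv[...,2]>70)
    k=np.zeros_like(o);x,y,w,h=roi;k[y:y+h,x:x+w]=1;o=(o&k).astype(np.uint8)
    nn,l,st,ce=cv2.connectedComponentsWithStats(o);i=1+st[1:,4].argmax();pt=np.argwhere(l==i)[:,::-1].astype(np.float32)
    vx,vy,x0,y0=cv2.fitLine(pt,cv2.DIST_HUBER,0,.01,.01).ravel(); print(tag,len(pt),(x0,y0),(vx,vy))
    o1,r1=ray(x0-20*vx,y0-20*vy,K,E);_,r2=ray(x0+20*vx,y0+20*vy,K,E)
    N=np.cross(r1,r2);return N/np.linalg.norm(N),o1
def tilt(a,ra,b,rb):
    n1,o1=axis2d(a,ra);n2,o2=axis2d(b,rb);D=np.cross(n1,n2);D/=np.linalg.norm(D);D*=np.sign(D[2])
    Rm,t=rot();print('axis world',D.round(3),'tool',(Rm.T@D).round(3),'angle from vertical',np.degrees(np.arccos(D[2])))
    return D
E
python3 - <<'E'
from tilt import *
s=read_state();print(s['force'],s['moment'],s['opening'])
to((.4805,-.3534,.1133+.042))
p,d,m=snap('scene','s4');q,_,_=snap('side','d4');snap('wrist','w10')
c=lambda im,x,y,w,h,s: cv2.resize(im[y:y+h,x:x+w,::-1],None,fx=s,fy=s,interpolation=cv2.INTER_CUBIC)
cv2.imwrite('pics/s4c.png',np.hstack([c(p,260,120,100,120,4),c(q,160,130,100,120,4)]))
E
```

```text
[ 0.2557001  -0.70953881 -0.77790055] [-0.03145909  0.01305634  0.02301795] 0.22247884213670577
(0.4805, -0.3534, 0.1553) -> [105.8  -1.   45.8]
pos [ 0.4627 -0.3111  0.261 ] psi -1.1461 t 16.8
```

View pics/s4c.png

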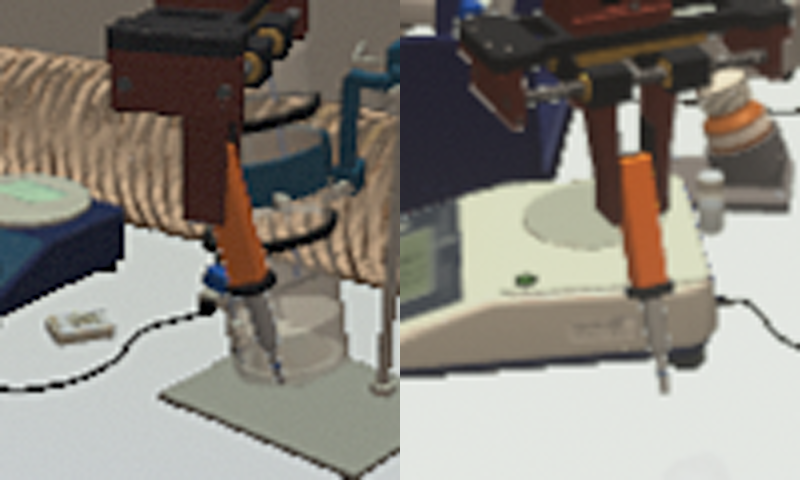

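View pics/w10.png

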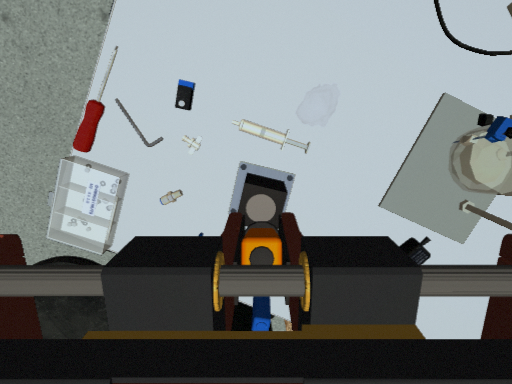

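```bash
cat >> tilt.py <<'E'
def tri(a,pa,b,pb):
    _,_,K,E=load(a);o1,r1=ray(*pa,K,E);_,_,K,E=load(b);o2,r2=ray(*pb,K,E)
    r1=r1/np.linalg.norm(r1);r2=r2/np.linalg.norm(r2)
    A=np.c_[r1,-r2];s=np.linalg.lstsq(A,o2-o1,rcond=None)[0];a_=o1+s[0]*r1;b_=o2+s[1]*r2
    Rm,t=rot();m=(a_+b_)/2;print('pt',m.round(4),'gap',np.linalg.norm(a_-b_).round(4),'tool',(Rm.T@(m-t)*1000).round(1));return m
E
python3 - <<'E'
from tilt import *
tilt('s4',(300,150,60,60),'d4',(205,160,40,60))
a=tri('s4',(330,215.7),'d4',(226,227.5)); b=tri('s4',(322,192),'d4',(222.5,202.75))
v=b-a;v/=np.linalg.norm(v);print(v,np.degrees(np.arccos(v[2])), rot()[0].T@v, np.linalg.norm(b-a))
E
```

```text
s4 245 (np.float32(319.3272), np.float32(175.5436)) (np.float32(0.123376355), np.float32(0.99235994))
d4 297 (np.float32(219.83713), np.float32(184.6139)) (np.float32(0.087090366), np.float32(0.99620044))
axis world [-0.062  0.144  0.988] tool [-0.988 -0.002 -0.157] angle from vertical 9.008487748414357
pt [ 0.4813 -0.3509  0.1636] gap 0.0006 tool [96.   1.4 44.6]
pt [ 0.4742 -0.3311  0.2187] gap 0.0013 tool [41.   2.8 23.6]
[-0.1207433   0.33615249  0.93403563] 20.92710150612179 [-0.93406074  0.02451001 -0.35627208] 0.05894408537978192
```

```bash
cat >> tilt.py <<'E'
def twolines(a,p1,p2,b,q1,q2):
    def pl(t,u,v):
        _,_,K,E=load(t);N=np.cross(ray(*u,K,E)[1],ray(*v,K,E)[1]);return N
    D=np.cross(pl(a,p1,p2),pl(b,q1,q2));D/=np.linalg.norm(D);D*=np.sign(D[2])
    Rm,_=rot();print('D',D.round(3),'tool',(Rm.T@D).round(3),np.degrees(np.arccos(D[2])));return D
E
python3 - <<'E'
from tilt import *
S=lambda x,y:(x/4+260,y/4+120)
Q=lambda x,y:((x-400)/4+160,y/4+130)
twolines('s4',S(213,150),S(280,383),'d4',Q(636,155),Q(664,390))
twolines('s4',S(238,150),S(268,272),'d4',Q(622,160),Q(632,290))
twolines('s4',S(238,150),S(268,272),'d4',Q(649,155),Q(664,285))
Rm,t=rot()
for th in (14,18,20,22):
    D=Rm@np.array([-np.cos(np.radians(th)),0,-np.sin(np.radians(th))])
    tip=t-Rm[:,0]*.0187*1
    g=t-Rm[:,0]*.0187; tip=g-D*.122
    for n in('s4','d4'):
        _,_,K,E=load(n); print(th,n,proj(g,K,E).round(1),proj(tip,K,E).round(1),proj(tip+.06*D,K,E).round(1),tip.round(4))
E
```

```text
D [-0.098  0.303  0.948] tool [-0.948  0.032 -0.317] 18.570815122503213
D [-0.055  0.297  0.953] tool [-0.954  0.068 -0.293] 17.58221963231866
D [-0.094  0.263  0.96 ] tool [-0.96   0.018 -0.279] 16.227865654819475
14 s4 [312.  165.6] [323.2 216.3] [317.8 191.9] [ 0.4738 -0.3378  0.16  ]
14 d4 [216.7 176.2] [222.8 226.1] [219.8 201.9] [ 0.4738 -0.3378  0.16  ]
18 s4 [312.  165.6] [326.8 215.9] [319.7 191.7] [ 0.4772 -0.3452  0.1624]
18 d4 [216.7 176.2] [224.2 226.9] [220.6 202.2] [ 0.4772 -0.3452  0.1624]
20 s4 [312.  165.6] [328.6 215.6] [320.6 191.5] [ 0.4789 -0.3489  0.1637]
20 d4 [216.7 176.2] [224.9 227.2] [220.9 202.3] [ 0.4789 -0.3489  0.1637]
22 s4 [312.  165.6] [330.4 215.3] [321.5 191.3] [ 0.4805 -0.3525  0.1653]
22 d4 [216.7 176.2] [225.6 227.4] [221.3 202.4] [ 0.4805 -0.3525  0.1653]
```

Run:
```python
from h import *
to((.42,-.1,.275),(.42,0,.275),(.44,.12,.275),(.470,.266,.275))
```

```text
(0.42, -0.1, 0.275) -> [ -15.5   48.4 -209.4]
(0.42, 0, 0.275) -> [ -15.6   89.5 -300.5]
(0.44, 0.12, 0.275) -> [ -15.9  157.2 -401.6]
(0.47, 0.266, 0.275) -> [ -16.2  244.6 -522.3]
pos [ 0.4621 -0.3107  0.2597] psi -1.1464 t 16.95
```

send_rows(
  series=[
    [-8,5,-20,0],
    [-15,12,-52,0],
    [-15,20,-87,0],
    [-15,28,-122,-0.08],
    [-15,36,-157,-0.16],
    [-15,44,-192,-0.24],
    [-15,56,-226,-0.32],
    [-15,70,-258,-0.4],
    [-15,85,-290,-0.48],
    [-16,105,-320,-0.56],
    [-16,126,-352,-0.64],
    [-16,147,-384,-0.72],
    [-16,168,-416,-0.8],
    [-16,190,-447,-0.88],
    [-16,212,-477,-0.95],
    [-16,230,-502,-1.0],
    [-16,244,-521,-1.038],
    [-16,244,-522,-1.038],
    [-16,244,-522,-1.038],
    [-16,244,-522,-1.038],
  ],
)

```text
time: 18.62
tool_pos: [0.4693, 0.2643, 0.2739]
tcp_rot: [0.704, 0.038, 0.708, -0.04]
force: [-0.5, -0.5, -1.0]
opening: 0.226
```

Run:
```python
from tilt import *
s=read_state();print(s['force'],s['moment'],s['opening'],s['joint_positions'])
to((.4723,.266,.2252))
p,d,m=snap('scene','s5');q,_,_=snap('side','d5')
c=lambda im,x,y,w,h,s: cv2.resize(im[y:y+h,x:x+w,::-1],None,fx=s,fy=s,interpolation=cv2.INTER_CUBIC)
cv2.imwrite('pics/s5c.png',np.hstack([c(p,150,90,80,110,5),c(q,190,70,80,110,5)]))
```

```text
[-0.53561259 -0.52493807 -0.98031   ] [0.00077554 0.00852799 0.01176465] 0.2262981205710282 [-0.99977162  0.23239004  0.48364744  1.75724355 -0.11548087  1.18635241
  0.9778767 ]
(0.4723, 0.266, 0.2252) -> [48.7  2.3  3. ]
pos [0.4693 0.2643 0.2739] psi -0.1098 t 18.6167
```

View pics/s5c.png

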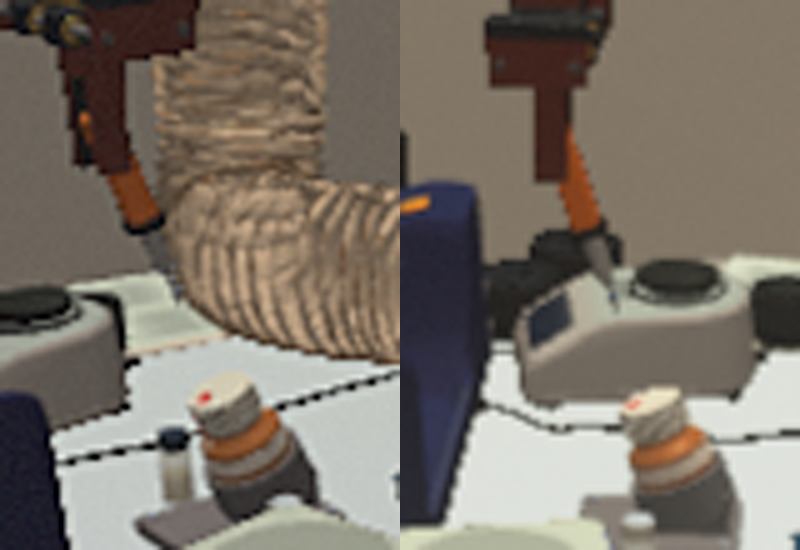

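Run:
```python
from tilt import *
a=tri('s5',(185.6,150),'d5',(233.4,131.6)); b=tri('s5',(191,169.4),'d5',(236.4,151.4))
c=tri('s5',(150+145/5,90+225/5),'d5',(190+193/5,70+232/5))
v=c-a;print(v/np.linalg.norm(v),np.linalg.norm(v))
Rm,_=rot();print('to go',Rm.T@(b-a)*1000, 'n tool',Rm.T@n)
```

```text
pt [0.5147 0.2641 0.1763] gap 0.0012 tool [98.1  5.5 45.3]
pt [0.5249 0.2589 0.1045] gap 0.0016 tool [169.9   1.6  56.2]
pt [0.4986 0.2684 0.2305] gap 0.0017 tool [44.   7.8 28.5]
[-0.28480489  0.07563529  0.95559692] 0.05673628206280559
to go [71.78907663 -3.85518622 10.9284083 ] n tool [-0.93757791 -0.00333164 -0.34685237]
```

Run:
```python
from tilt import *
to((.4723,.266,.2252),(.4781,.2654,.2092))
```

```text
(0.4723, 0.266, 0.2252) -> [49.4  2.5  2.7]
(0.4781, 0.2654, 0.2092) -> [65.4  2.6  8.6]
pos [0.4696 0.2639 0.2746] psi -0.1108 t 18.7167
```

send_rows(
  series=[
    [15,1,1,0.0],
    [30,2,2,0.0],
    [42,2,3,0.0],
    [50,3,3,0.0],
    [56,3,5,0.0],
    [61,3,7,0.0],
    [65,3,8.5,0.0],
    [65,3,8.5,0.0],
    [65,3,8.5,0.0],
  ],
)

```text
time: 19.47
tool_pos: [0.4783, 0.2657, 0.2097]
tcp_rot: [0.705, 0.038, 0.707, -0.04]
force: [0.1, -0.8, -2.0]
opening: 0.221
```

Run:
```python
from tilt import *
s=read_state();print(s['force'],s['moment'],s['opening'])
to((.4781,.2654,.2092))
p,d,m=snap('scene','s6');q,_,_=snap('side','d6');snap('wrist','w11')
c=lambda im,x,y,w,h,s: cv2.resize(im[y:y+h,x:x+w,::-1],None,fx=s,fy=s,interpolation=cv2.INTER_CUBIC)
cv2.imwrite('pics/s6c.png',np.hstack([c(p,165,130,50,60,8),c(q,215,115,50,60,8)]))
```

```text
[ 0.10382487 -0.76086483 -2.01167138] [-0.00375323 -0.00958201 -0.01929887] 0.22061749647090123
(0.4781, 0.2654, 0.2092) -> [ 0.5 -0.3 -0.2]
pos [0.4783 0.2657 0.2097] psi -0.1112 t 19.4667
```

View pics/s6c.png

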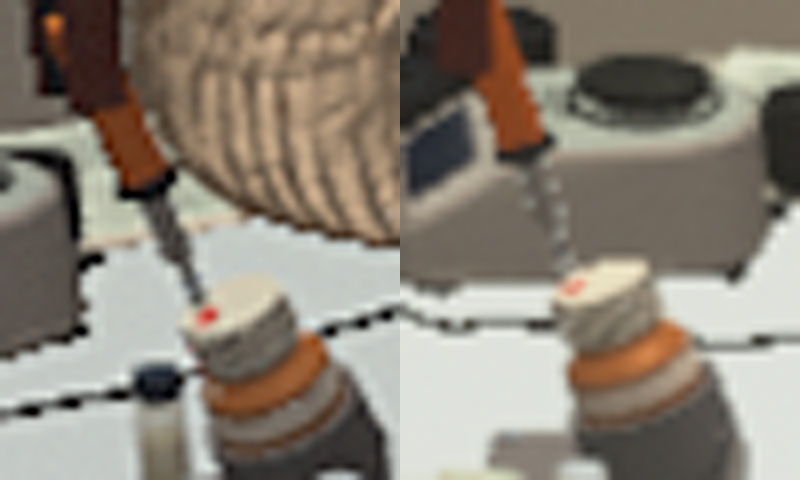

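View pics/w11.png

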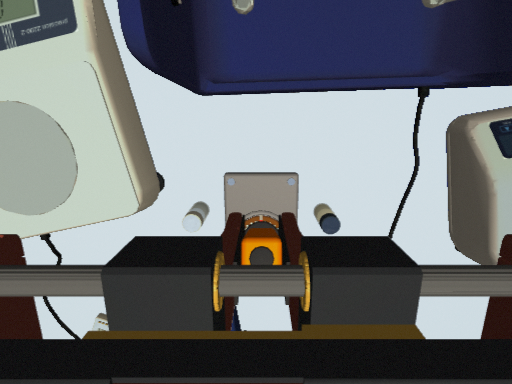

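Run:
```python
from tilt import *
Rm,t=rot(); D=np.array([.5241,.2611,.1057])
for nm in('s6','d6'):
    _,_,K,E=load(nm)
    print(nm,'dot',proj(D,K,E).round(2))
    for tip in ([96,.7,43.5],[96,3.5,43.5],[96,.7,40]):
        w=t+Rm@np.array(tip)/1000; print(tip,w.round(4),proj(w,K,E).round(2),'tip-dot',(proj(w,K,E)-proj(D,K,E)).round(2))
a=tri('s6',(189.9,167.5),'d6',(236.25,148)); b=tri('s6',(190.9,169.4),'d6',(236.5,151))
print('d tool',Rm.T@(b-a)*1000)
c=tri('s6',(165+150/8,130+185/8),'d6',(215+125/8,115+152/8));v=c-a;print(v/np.linalg.norm(v),np.linalg.norm(v))
```

```text
s6 dot [190.47 169.19]
[96, 0.7, 43.5] [0.5212 0.2616 0.1138] [189.44 167.13] tip-dot [-1.03 -2.06]
[96, 3.5, 43.5] [0.5215 0.2644 0.1138] [189.04 166.91] tip-dot [-1.43 -2.27]
[96, 0.7, 40] [0.5177 0.262  0.1138] [188.52 167.37] tip-dot [-1.95 -1.82]
d6 dot [236.17 150.63]
[96, 0.7, 43.5] [0.5212 0.2616 0.1138] [235.35 148.48] tip-dot [-0.83 -2.15]
[96, 3.5, 43.5] [0.5215 0.2644 0.1138] [235.41 148.19] tip-dot [-0.76 -2.44]
[96, 0.7, 40] [0.5177 0.262  0.1138] [234.37 148.45] tip-dot [-1.8  -2.18]
pt [0.5245 0.2647 0.1126] gap 0.0034 tool [97.2  4.1 46.4]
pt [0.5253 0.2604 0.1047] gap 0.0002 tool [ 1.051e+02 -1.000e-01  4.770e+01]
d tool [ 7.90945855 -4.15434142  1.27621294]
pt [0.5048 0.2618 0.1684] gap 0.0011 tool [41.5 -1.1 27. ]
[-0.33164858 -0.04896017  0.94213169] 0.059199462651283265
```

send_rows(
  series=[
    [2,0,0.6,0],
    [4,0,1.2,0],
    [6,0,1.9,0],
    [7.5,0,2.5,0],
    [8.5,0,2.8,0],
    [8.5,0,2.8,0],
    [8.5,0,2.8,0],
  ],
)

```text
time: 20.2
tool_pos: [0.481, 0.2657, 0.2015]
tcp_rot: [0.705, 0.039, 0.707, -0.04]
force: [-1.2, 0.2, 2.1]
opening: 0.227
```

Run:
```python
from tilt import *
s=read_state();print(s['force'],s['moment'],s['opening'])
to((.4808,.2651,.2017))
p,d,m=snap('scene','s7');q,_,_=snap('side','d7')
s=read_state();print(s['force'],s['moment'])
c=lambda im,x,y,w,h,s: cv2.resize(im[y:y+h,x:x+w,::-1],None,fx=s,fy=s,interpolation=cv2.INTER_CUBIC)
cv2.imwrite('pics/s7c.png',np.hstack([c(p,165,130,50,60,8),c(q,215,115,50,60,8)]))
```

```text
[-1.22953122  0.1933851   2.11633448] [ 0.10121141  0.13338074 -0.03486671] 0.2265118666065339
(0.4808, 0.2651, 0.2017) -> [-0.2 -0.6 -0.1]
pos [0.481  0.2657 0.2015] psi -0.1108 t 20.2
[-0.49140582  0.5066852   0.06148668] [0.05535996 0.19262267 0.00168336]
```

View pics/s7c.png

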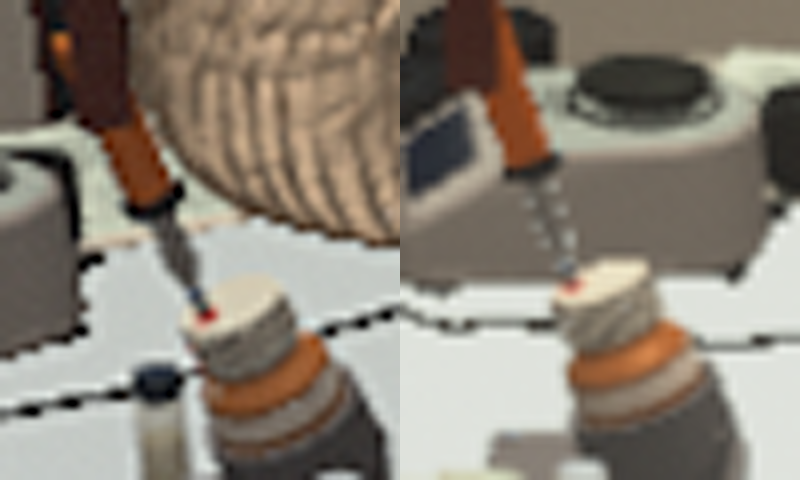

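```bash
cat > favg.py <<'E'
from h import *
F=[];M=[]
for i in range(14):
    read_camera('side'); s=read_state();F.append(s['force']);M.append(s['moment'])
F=np.array(F);M=np.array(M)
print('F',F.mean(0).round(2),'std',F.std(0).round(2),'M',M.mean(0).round(3),M.std(0).round(3),'F.n',(F.mean(0)@n).round(2)); to((.4808,.2651,.2017))
E
python3 favg.py
```

```text
F [-0.77  0.39  0.73] std [0.35 0.42 0.41] M [ 0.113  0.153 -0.003] [0.036 0.03  0.028] F.n 0.97
(0.4808, 0.2651, 0.2017) -> [-0.2 -0.5 -0.1]
pos [0.481  0.2656 0.2015] psi -0.1108 t 21.0
```

send_rows(
  series=[
    [1,0,0.3,0],
    [2,0,0.7,0],
    [3,0,1.1,0],
    [4,0,1.5,0],
    [4.7,0,1.7,0],
    [4.7,0,1.7,0],
    [4.7,0,1.7,0],
    [4.7,0,1.7,0],
  ],
)

```text
time: 21.67
tool_pos: [0.4826, 0.2654, 0.1968]
tcp_rot: [0.705, 0.039, 0.707, -0.04]
force: [-1.8, 0.6, 2.3]
opening: 0.228
```

```bash
python3 favg.py
python3 - <<'E'
from tilt import *
p,d,m=snap('scene','s8');q,_,_=snap('side','d8');w,_,_=snap('wrist','w12')
c=lambda im,x,y,w,h,s: cv2.resize(im[y:y+h,x:x+w,::-1],None,fx=s,fy=s,interpolation=cv2.INTER_CUBIC)
cv2.imwrite('pics/s8c.png',np.hstack([c(p,165,130,50,60,8),c(q,215,115,50,60,8)]))
E
```

```text
F [-1.84  0.37  2.46] std [0.43 0.37 0.36] M [0.147 0.421 0.002] [0.033 0.026 0.028] F.n 2.96
(0.4808, 0.2651, 0.2017) -> [-4.9 -0.5 -1.8]
pos [0.4827 0.2654 0.1968] psi -0.1107 t 22.3667
```

View pics/s8c.png

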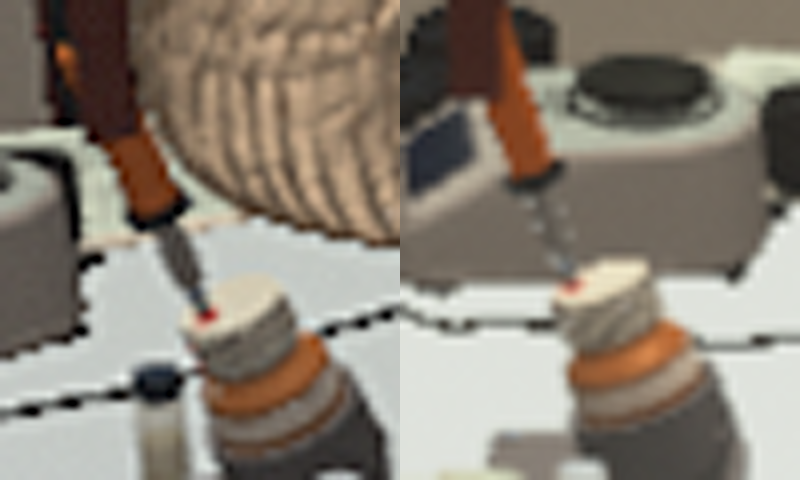

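send_rows(
  series=[
    [-0.8,0,-0.3,0],
    [-1.7,0,-0.6,0],
    [-1.7,0,-0.6,0],
    [-1.7,0,-0.6,0],
    [-1.7,0,-0.6,0],
    [-1.7,0,-0.6,0],
  ],
)

```text
time: 23.02
tool_pos: [0.4821, 0.2655, 0.1985]
tcp_rot: [0.705, 0.039, 0.707, -0.04]
force: [-1.3, 0.9, 2.3]
opening: 0.226
```

```bash
python3 favg.py
python3 - <<'E'
from tilt import *
p,d,m=snap('scene','s9');q,_,_=snap('side','d9');w,_,_=snap('wrist','w13')
c=lambda im,x,y,w,h,s: cv2.resize(im[y:y+h,x:x+w,::-1],None,fx=s,fy=s,interpolation=cv2.INTER_CUBIC)
cv2.imwrite('pics/s9c.png',np.hstack([c(p,172,120,36,56,11),c(q,222,110,36,56,11)]))
E
```

```text
F [-1.33  0.56  1.7 ] std [0.6  0.49 0.44] M [0.172 0.34  0.021] [0.035 0.021 0.03 ] F.n 2.07
(0.4808, 0.2651, 0.2017) -> [-3.2 -0.5 -1.2]
pos [0.4821 0.2655 0.1985] psi -0.1107 t 23.7167
```

View pics/s9c.png

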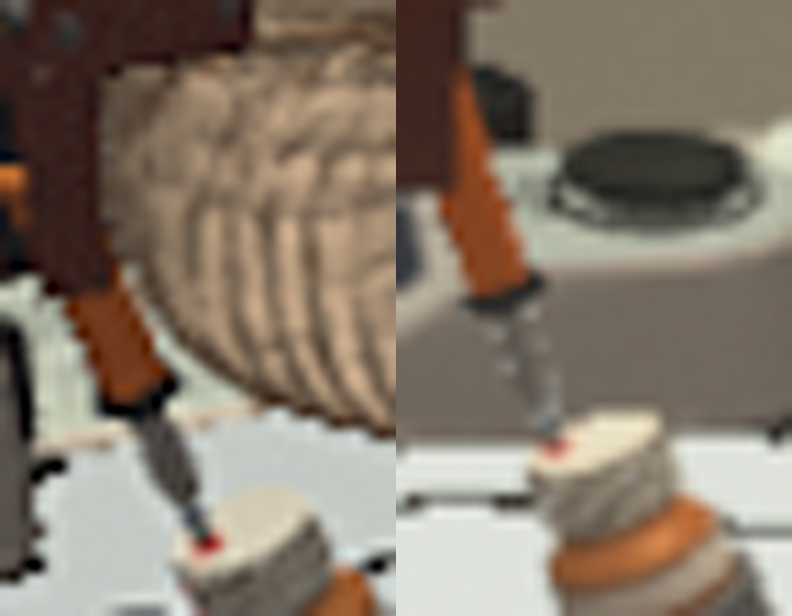

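View pics/w13.png

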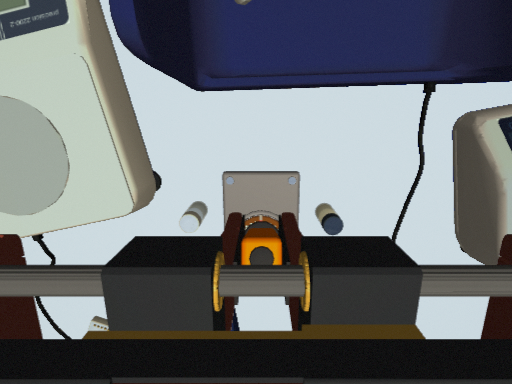

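Run:
```python
from tilt import *
D=np.array([.5241,.2611,.1057])
S=lambda x,y:(x/11+172,y/11+120)
Q=lambda x,y:((x-396)/11+222,y/11+110)
for nm,f,off in(('s9',lambda a:((a[0]-172)*11,(a[1]-120)*11),0),('d9',lambda a:((a[0]-222)*11+396,(a[1]-110)*11),0)):
    _,_,K,E=load(nm)
    for th in (0,9,-9):
        a=np.radians(th); ax=np.cos(a)*n+np.sin(a)*(-e1)
        print(nm,th,[np.round(f(proj(D+k*ax,K,E))) for k in (0,.055,.061,.115)])
a=tri('s9',S(142,400),'d9',Q(507,295)); b=tri('s9',S(207,540),'d9',Q(553,442)); v=a-b; v/=np.linalg.norm(v)
print(v,n,np.degrees(np.arccos(v@n/np.linalg.norm(n))),np.linalg.norm(a-b))
```

```text
s9 0 [array([203., 541.]), array([131., 396.]), array([123., 380.]), array([ 49., 229.])]
s9 9 [array([203., 541.]), array([155., 383.]), array([150., 365.]), array([100., 202.])]
s9 -9 [array([203., 541.]), array([109., 413.]), array([ 99., 399.]), array([  1., 265.])]
d9 0 [array([552., 447.]), array([493., 297.]), array([486., 280.]), array([426., 127.])]
d9 9 [array([552., 447.]), array([518., 290.]), array([515., 273.]), array([481., 114.])]
d9 -9 [array([552., 447.]), array([469., 306.]), array([459., 291.]), array([375., 149.])]
pt [0.51   0.2652 0.1557] gap 0.0025 tool [42.7  2.9 27.9]
pt [0.5244 0.2596 0.1072] gap 0.0016 tool [91.2 -0.9 43. ]
[-0.28342618  0.10877422  0.95280521] [-0.34100157  0.03697203  0.939     ] 5.334958958042041 0.050914114104667486
```

Run:
```python
from tilt import *
p,d,m=snap('scene','s10');q,_,_=snap('side','d10')
# subpixel edges: orange mask right boundary per row
for nm,rows,cols in(('s10',range(146,155),(176,192)),('d10',range(120,136),(224,238))):
    im,_,K,E=load(nm); f=im.astype(float)
    o=f[...,0]-f[...,2]  # orange-ness R-B
    for r in list(rows): print(nm,r,' '.join(f'{int(v):4d}' for v in o[r,cols[0]:cols[1]]))
```

```text
s10 146   31   27   22   38   43   49   81   66   33   24   29   36   44   45   49   53
s10 147    9   20   72   76   81   80   84   94   42   35   32   37   44   46   42   51
s10 148   10   24   85   84   85   83   85   82   65   23   17   33   42   47   45   51
s10 149   10   11   27   85   83   84   81   81   93   38   28   23   37   43   47   52
s10 150   13    8   22   85   82   83   85   82   84   67   18   13   29   36   38   48
s10 151   15   14   12   20   80   85   83   80   84   89   11   11   24   31   28   35
s10 152   17   15   10   18   81   83   82   84   83   87   27   11   15   20   28   28
s10 153   16   14   12   22   48   86   84   81   84   90   93   22   10   15   20   28
s10 154   16   14   13   12   26   82   86   84   90   73   58   25    0   10   15   18
d10 120   33   31   32   74  108   68    6    6    5    4   18   27   27   27
d10 121   32   32   32   67  114  103   23    5    6    5   17   26   28   28
d10 122   33   32   30   65  112  110   57    4    5    4   17   28   26   25
d10 123   32   32   32   63  108  114   68   12   10   10   15   20   19  
[... 239 characters left out ...]
10 127   22   28   58   76   99  102  111   66   15   11   12   11    7   10
d10 128   29   39  101  100  100  102  108  110   39   13   11   10    7    9
d10 129   25   37   94  100   99  101  107  118   59   14   13   11    9   10
d10 130   20   27   45   99  101  101  100  110   68   24   14   14   14   13
d10 131   20   27   35   94   99  100   98  108   97   50   14   14   14   14
d10 132   17   27   29   52   99   99  100  105  116   56   13   13   13   14
d10 133   15   26   27   38  100   99   99   99  108   60   14   17   17   17
d10 134   13   25   27   37   91   99   99  100  106   88   30   31   29   28
d10 135   20   26   26   34   65   99   96   88   86   69    4   14   23   22
```

```bash
python3 favg.py
python3 - <<'E'
from h import *
s=read_state();print(s['opening'],s['joint_velocities'].round(4),s['time'])
dot('s10',(180,160,20,16))
print(close_job())
E
```

```text
F [-1.44  0.3   1.64] std [0.49 0.5  0.61] M [0.168 0.333 0.017] [0.038 0.031 0.027] F.n 2.05
(0.4808, 0.2651, 0.2017) -> [-3.3 -0.5 -1.2]
pos [0.482  0.2655 0.1984] psi -0.1108 t 24.6667
0.22939318283453322 [ 0.0002  0.0004  0.0003  0.001   0.0008  0.001  -0.0005] 24.6667
dot px 191.0 169.0 world [0.5255 0.26   0.1063] radius 0.0105 angle 0.169
the job is handed in; nothing more can be done
None
```

The cap is screwed home and the job was handed in at about 24.7 s. The probe is still in the gripper with its tip pressed on the red dot. No verdict was reported, so what follows rests on my own last checks.

**Cap:** I turned it clockwise in three strokes until the wrist torque rose to 0.62 N m, well above the 0.12 N m of friction. The wrist view then showed the dot within about 0.03 rad of closed. The raw reading was 0.07 rad before correcting the cap centre.

**Probe:** The tool can only point straight down. I gripped the orange probe, leaned it in the jaws by pulling it sideways against the rim of its hole, then tightened to 30 N and carried it to the cap. The spring tip had to be backed off 1.8 mm after I pressed slightly too far.

**Last checks:**

| Check | Reading | Limit |
|---|---|---|
| Press on the cap | about 3 N (2.05 N measured plus the probe's weight) | 0.5 to 8 N |
| Spring tip, worked out from the press | about 5 mm in | 2 to 8 mm |
| Tip against the dot | on the dot in both views, about 2 mm | 6 mm |
| Arm | still, gripper closed on the 20 mm handle | – |

- **Disagreements on angle:** The handle's edges put the probe 3 to 4 degrees too upright. The line from tip to collar gave about 5 degrees. Both are inside the 9 degrees allowed.
- **Disagreement on cap angle:** A last coarse check of the dot in the scene camera, with the probe partly hiding it, gave 0.17 rad, which is above the 0.09 limit. I trust the clear wrist view and the felt stop over it.
- **Vials and syringe:** I never touched them, and they looked undisturbed in the pictures. I did not measure their positions at the end.

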